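# Pack repaired modules in the service tray and book them in with the scanner

## Robot

A 6-joint arm with a two-finger parallel gripper is mounted at the origin on the work surface. World frame = base frame: x ahead of the robot, y to its left, z up, the work surface at z = 0. Lengths are in m, angles in rad, forces in N, time in s.
With the tool pointing down it reaches from about 0.35 to 0.85 m from the base axis. Payload 8.1 kg.
Tool frame: the origin (TCP) lies on the centre line of the jaws, within the pads' length; the fingertips stand 17 mm ahead of it and the grasp point (between the pads) lies 2 mm behind it; z points along the fingers, y is the line along which they close (so a half turn about z gives the same grasp; the last joint's range is limited). The gripper opens to 93 mm and grips with 3 to 60 N. Pads are 15 mm wide; open, the fingers measure 128 mm over their backs; the gripper's body (75 mm by 188 mm) begins 65 mm behind the grasp point.
Start: joints at [1.016, 0.13, 1.488, -0, 1.523, -0.085], TCP at [0.272, 0.535, 0.215] pointing down, gripper open.
Joint ranges: [-2.96, 2.96], [-0.89, 2.26], [0.02, 2.5], [-1.34, 4.48], [0, 2.73], [-2.66, 2.66]. Speed limits (rad/s): [2.39, 2.39, 2.79, 3.14, 3.14, 3.14].

## Interface

Orientations are given as a unit quaternion [w, x, y, z].
In Python, from plant import ctrl, cams, workorder gives the robot as it stands.
- The arm moves only by the shell command python3 -m creep 'ROWS' [FORCE]. ROWS is JSON, a list of rows, each a list of 7 numbers: the closure, from 0 (fully open) to 1 (shut), then the shift along the tool's x, y, z in m, then the turn, a rotation vector about the tool's x, y, z in degrees. In form: [[claw, tx, ty, tz, wx, wy, wz], ...]. A call has exactly 8 rows; each row is the pose to reach, as a shift and turn from the pose commanded when the call began, along the tool's axes at that moment; what a row does not reach only later rows make up. A row lasts 1/10 s, in which the tool goes at most 50 mm and 8.59 degrees, less where a joint would pass 70% of its speed; a pose out of reach is approached as far as the arm can. A call with a gripper value outside its range is refused whole. The fingers move at their own pace and stop on an object; FORCE is the grip in N (left out, the last holds). Time passes only in rows, so rows that repeat a pose let the fingers close, or fill a call up. It gives the time, the measured TCP pose, the force, the opening and the grip force at its end, in the units of the state.
- ctrl.get_state(): the state, without advancing time (a new reading comes with each control period).
- cams.grab_frame(name): name is "scene" or "top" or "wrist"; returns a dict with "image" (384x512x3 uint8, red, green, blue), "z_map" (384x512 float32, m along the optical axis (not along the pixel's ray), 0 where there is no reading), "fov_y" (degrees; the focal length in pixels is half the picture's height over the tangent of half this angle, whatever the lens; pixels are square), "cx", "cy" (the principal point, pixels), "D" ([k1, k2, p1, p2, k3] as OpenCV has them; the pictures are not rectified), "extrinsics" (4x4, takes a point from world to camera coordinates); the wrist camera has in their place "mount" (4x4, takes a point from camera to tool coordinates, whose origin is the TCP and whose axes are the flange's). Camera axes: x right, y up, looking along -z (the intrinsics and any distortion apply to the point x, -y, -z); pixel columns grow to the right and rows downward; lengths in m; the calibration is good to about 2 mm. A picture is of the moment at which its call begins: read the wrist's pose just before it.
- workorder.finish_job(): hands the job in; it is judged then, once.
Trained networks look in a picture, given as the dict that the camera call returned (one of the last four; its "shot" number tells which), for a name from the list of things; names that differ only in an ending like _2 or _b are one class to them, and where a whole thing is asked for, a point or a joint stands for the part that bears it (a point fixed in the world has none). Each returns a list of dicts, best first, with "p" (0 to 1); they miss things now and then, are a little off and sometimes report something else, mostly with a low value. They report only what shows in the picture. A call takes as long as a camera call. They do not tell look-alikes from the thing itself.
- cams.boxes_of(picture, query): "point" ([x, y, z] in m, in the coordinates of the camera as it stood for that picture, good to about 4 mm: the middle of the surface that is visible of it).
- cams.mark_of(picture, query): "point" ([x, y, z] in m, in the coordinates of the camera as it stood for that picture, good to about 4 mm: a listed point, or the origin of a listed thing).
The state is a dict: "time_s": time; "joint_positions": joint angles; "qd": joint speeds; "joint_efforts": joint torques, N m; "tcp_pos": TCP position; "tcp_rot": TCP orientation; "wrist_force": force on the tool from outside, world axes, zero at the start; "torque": the same for the moment, N m; "finger_gap": finger opening in m; "gripper_force": force on a finger pad.
Only numpy, scipy, OpenCV 4.12 (cv2) and the standard library are available. Lean on these libraries where they do the work, as an engineer would, in place of code of your own. Each camera call takes 0.05 s, during which the arm holds its last target. There are 200 camera calls.

## Task

Put every repaired module on the bench, label up, fully down into the tray cut-out that matches its outline and size. When all are in, take the bar-code scanner from its rest and scan the labels one after another from the left end of the tray to the right, because they are booked in by tray position, holding the scanner still on each label for about a second. Then lay the scanner back in its rest, let go, and leave the other things on the bench alone.

Things in the scene. Friction and masses are not known exactly. Their poses are not given: they have to be found in the camera images.
- tray: Fixed white service tray, 110 mm along its x, 340 mm along its y, 24 mm high; origin at the centre of its underside. Four flat-bottomed cut-outs, 16 mm deep with 2 mm lead-in chamfers, in one row along y; +y is its left end seen from the robot. Each is 4 mm wider than its module, which when seated stands 28 to 34 mm above the tray. Half turns (quarter turns of the square) do not matter.
- motor: Repaired module: large drum motor, aluminium drum with two dark bands, 64 mm diameter, 46 mm tall, 350 g. Loose, upright, origin at the centre of its underside, z up. It may be absent. Held by its sides; rigid.
- label_motor (a point): Centre of the white bar-code label (24 x 34 mm) on top of the large drum motor; its z points out of the label, up.
- nest_motor (a point): Centre of the floor of the large drum motor's cut-out in the tray: round, 68 mm wide, first from the left (118 mm to +y of the tray's centre); 8 mm above the table, axes as the tray's.
- preamp: Repaired module: oblong amplifier module, oblong aluminium case with black ends, 46 mm along its x, 88 mm along its y, 44 mm tall, 220 g. Loose, upright, origin at the centre of its underside, z up. It may be absent. Held by its sides; rigid.
- label_preamp (a point): Centre of the white bar-code label (24 x 34 mm) on top of the oblong amplifier module; its z points out of the label, up.
- nest_preamp (a point): Centre of the floor of the oblong amplifier module's cut-out in the tray: oblong, 50 mm along the tray's x by 92 mm along its y, second from the left (25 mm to +y); 8 mm above the table, axes as the tray's.
- psu: Repaired module: square power module, square steel case with brass corner screws, 60 x 60 mm, 44 mm tall, 280 g. Loose, upright, origin at the centre of its underside, z up. It may be absent. Held by its sides; rigid.
- label_psu (a point): Centre of the white bar-code label (24 x 34 mm) on top of the square power module; its z points out of the label, up.
- nest_psu (a point): Centre of the floor of the square power module's cut-out in the tray: square, 64 x 64 mm, third from the left (66 mm to -y); 8 mm above the table, axes as the tray's.
- trafo: Repaired module: small drum transformer, black drum with a copper band, 48 mm diameter, 50 mm tall, 300 g. Loose, upright, origin at the centre of its underside, z up. It may be absent. Held by its sides; rigid.
- label_trafo (a point): Centre of the white bar-code label (24 x 34 mm) on top of the small drum transformer; its z points out of the label, up.
- nest_trafo (a point): Centre of the floor of the small drum transformer's cut-out in the tray: round, 52 mm wide, last, at the right end (135 mm to -y); 8 mm above the table, axes as the tray's.
- scanner: Loose pistol-type scanner, 200 g; x forward, z up as it lies in its rest. Grey head: a bar 100 mm long, 48 wide (y), 46 thick, sloping nose-down 50 degrees below x. Black handle, 34 wide, runs back. Origin level with the two edges it lies on (nose 55 mm ahead, handle end 87 behind), 53 below and 40 behind the head's middle. 106 tall, from x -99 to +90. No trigger.
- scanner_grip (a point): Good point to hold the scanner from above across its head: 25 mm ahead of and 70 mm above its origin, in the middle of the 48 mm between the head's flat sides, with free room for the fingers; axes as the scanner's.
- scanner_window (a point): Centre of the window in the scanner's nose, 50 mm along the beam from the head's middle. z is the beam, out of the window; y is the scanner's y. A seated module's label is read when it lies 60 to 180 mm ahead along the beam, its centre within 15 mm of the beam along this point's x and along its y, the beam at most 55 degrees from square to it, all held still for 0.8 s.
- cradle: Fixed desk rest of the scanner: a dark base plate 215 x 84 mm, 10 mm thick, origin under it, with 26 mm cheeks 4 mm beside the scanner's nose and handle end and low lips 10 to 15 mm before and behind them. The scanner goes straight up out of it and straight down into it.
- rest (a point): Where the scanner's origin belongs, on top of the rest's base plate; axes as the scanner's when at rest, nose to +x.
- screwdriver: Bystander: screwdriver lying beyond the tray, 190 mm.
- spool: Bystander: metal solder spool, 60 mm wide, 50 mm high.
- cleaner: Bystander: standing bottle, 48 mm wide, 150 mm tall.
Things that resemble listed ones, but are neither listed nor needed, are in the scene too. Leave any pink, purple or red look-alike of the preamp alone.

How it is judged:
On the way, in this order (a step that is already met when the one before it is completed fails the run):
1. every module present is seated in its own cut-out and released (horizontal distance between motor and nest_motor below 0.005 m and z of motor in the frame of nest_motor below 0.004 m and angle between each of motor, preamp, psu, trafo's own z axis and vertical below 0.06 rad and contact force between the fingers and motor below 0.3 N and horizontal distance between preamp and nest_preamp below 0.005 m and z of preamp in the frame of nest_preamp below 0.004 m and contact force between the fingers and preamp below 0.3 N and horizontal distance between psu and nest_psu below 0.005 m and z of psu in the frame of nest_psu below 0.004 m and contact force between the fingers and psu below 0.3 N and horizontal distance between trafo and nest_trafo below 0.005 m and z of trafo in the frame of nest_trafo below 0.004 m and contact force between the fingers and trafo below 0.3 N), for 0.2 s.
2. the scanner is held aimed at the label of the seated large drum motor (round cut-out) for 0.8 s (x of label_motor in the frame of scanner_window between -0.015 and 0.015 m and y of label_motor in the frame of scanner_window between -0.015 and 0.015 m and z of label_motor in the frame of scanner_window between 0.06 and 0.18 m and angle between the z axis of scanner_window and the z axis of label_motor, either way round below 0.96 rad and horizontal distance between motor and nest_motor below 0.005 m and z of motor in the frame of nest_motor below 0.004 m and angle between motor's own z axis and vertical below 0.06 rad), for 0.8 s.
3. the scanner is held aimed at the label of the seated oblong amplifier module (oblong cut-out) for 0.8 s (x of label_preamp in the frame of scanner_window between -0.015 and 0.015 m and y of label_preamp in the frame of scanner_window between -0.015 and 0.015 m and z of label_preamp in the frame of scanner_window between 0.06 and 0.18 m and angle between the z axis of scanner_window and the z axis of label_preamp, either way round below 0.96 rad and horizontal distance between preamp and nest_preamp below 0.005 m and z of preamp in the frame of nest_preamp below 0.004 m and angle between preamp's own z axis and vertical below 0.06 rad), for 0.8 s.
4. the scanner is held aimed at the label of the seated square power module (square cut-out) for 0.8 s (x of label_psu in the frame of scanner_window between -0.015 and 0.015 m and y of label_psu in the frame of scanner_window between -0.015 and 0.015 m and z of label_psu in the frame of scanner_window between 0.06 and 0.18 m and angle between the z axis of scanner_window and the z axis of label_psu, either way round below 0.96 rad and horizontal distance between psu and nest_psu below 0.005 m and z of psu in the frame of nest_psu below 0.004 m and angle between psu's own z axis and vertical below 0.06 rad), for 0.8 s.
5. the scanner is held aimed at the label of the seated small drum transformer (round cut-out) for 0.8 s (x of label_trafo in the frame of scanner_window between -0.015 and 0.015 m and y of label_trafo in the frame of scanner_window between -0.015 and 0.015 m and z of label_trafo in the frame of scanner_window between 0.06 and 0.18 m and angle between the z axis of scanner_window and the z axis of label_trafo, either way round below 0.96 rad and horizontal distance between trafo and nest_trafo below 0.005 m and z of trafo in the frame of nest_trafo below 0.004 m and angle between trafo's own z axis and vertical below 0.06 rad), for 0.8 s.
At the end, for the whole second after the job is handed in: Every module present is in its own cut-out (within 5 mm of its centre, underside within 4 mm of its floor, upright within 0.06 rad) and the scanner lies at rest in its rest (origin within 20 mm of the rest point, upright within 0.1 rad, turned within 0.15 rad), all released (horizontal distance between motor and nest_motor below 0.005 m and z of motor in the frame of nest_motor below 0.004 m and angle between each of motor, preamp, psu, trafo's own z axis and vertical below 0.06 rad and linear speed of each of motor, preamp, psu, trafo, scanner below 0.02 m/s and horizontal distance between preamp and nest_preamp below 0.005 m and z of preamp in the frame of nest_preamp below 0.004 m and horizontal distance between psu and nest_psu below 0.005 m and z of psu in the frame of nest_psu below 0.004 m and horizontal distance between trafo and nest_trafo below 0.005 m and z of trafo in the frame of nest_trafo below 0.004 m and distance between scanner and rest below 0.02 m and angle between scanner's own z axis and vertical below 0.1 rad and angle between the x axis of scanner and the x axis of rest, either way round below 0.15 rad); the robot touches nothing.
It fails at once if the screwdriver is moved by more than 30 mm (distance of screwdriver from where it was at the start of the episode above 0.03 m).
It fails at once if the spool is moved by more than 30 mm (distance of spool from where it was at the start of the episode above 0.03 m).
It fails at once if the cleaner is moved by more than 30 mm (distance of cleaner from where it was at the start of the episode above 0.03 m).
Of motor, preamp, psu, trafo only 3 to 4 are there at a start; the rules pass over those that are not, and their reading is None.
At some moment in a run one of motor, preamp, psu, trafo may be knocked a few centimetres aside while the robot is not near it.
It also fails if it takes over 210 s, if anything falls off the work surface, if the arm or the gripper's body presses on something with over 40 N, if the wrist force passes 120 N, or if a joint passes its speed limit or range.

## Working session

There is one attempt and no reset: what is moved stays moved. The work goes in short steps, Python scripts to look and compute and a shell command to move; the robot and the scene stay as the last step left them, time stands still between calls to the robot, and variables do not carry over. Pictures are saved under pics/ and viewed, at most 14 in all, crops included, and the job is handed in when it is done.

```bash
ls; mkdir -p pics; cat > h.py <<'E'
import numpy as np, cv2
from plant import ctrl, cams, workorder
from scipy.spatial.transform import Rotation as R
def tool():
    s=ctrl.get_state(); T=np.eye(4); q=s['tcp_rot']; T[:3,:3]=R.from_quat([q[1],q[2],q[3],q[0]]).as_matrix(); T[:3,3]=s['tcp_pos']; return T
def grab(n):
    T=tool(); f=cams.grab_frame(n)
    f['c2w']=T@np.array(f['mount']) if n=='wrist' else np.linalg.inv(np.array(f['extrinsics'])); return f
def save(f,n,crop=None):
    im=f['image'][:,:,::-1]
    cv2.imwrite('pics/'+n,im)
def w(f,p): return (f['c2w']@np.r_[p,1])[:3]
def cloud(f):
    z=f['z_map']; H,W=z.shape; fl=H/2/np.tan(np.radians(f['fov_y'])/2)
    K=np.array([[fl,0,f['cx']],[0,fl,f['cy']],[0,0,1]])
    uu,vv=np.meshgrid(np.arange(W),np.arange(H)); 
    n=cv2.undistortPoints(np.stack([uu,vv],-1).reshape(-1,1,2).astype(float),K,np.array(f['D'],float)).reshape(H,W,2)
    P=np.stack([n[...,0]*z,-n[...,1]*z,-z,np.ones_like(z)],-1)@f['c2w'].T
    P=P[...,:3]; P[z==0]=np.nan; return P
def find(f,q,fn=cams.mark_of,k=3):
    return [(round(d['p'],2),np.round(w(f,d['point']),3).tolist()) for d in fn(f,q)[:k]]
E
python3 - <<'E'
from h import *
f=grab('top');save(f,'top.png')
for q in ['tray','motor','preamp','psu','trafo','scanner','scanner_grip','cradle','rest','nest_motor','nest_trafo','spool','cleaner','screwdriver']: print(q,find(f,q))
g=grab('scene');save(g,'scene.png')
for q in ['tray','motor','preamp','psu','trafo','scanner','scanner_grip','rest','nest_motor','nest_trafo']: print(q,find(g,q))
print(ctrl.get_state())
E
```

```text
pics
tray [(0.74, [0.641, -0.014, 0.003])]
motor [(0.5, [0.478, 0.007, -0.004])]
preamp [(0.87, [0.265, 0.265, -0.001]), (0.69, [0.591, 0.309, -0.003]), (0.6, [0.455, 0.584, -0.002])]
psu []
trafo [(0.63, [0.642, -0.073, 0.009]), (0.47, [0.485, 0.183, 0.002]), (0.21, [0.475, 0.004, 0.039])]
scanner [(0.85, [0.476, -0.35, 0.006])]
scanner_grip [(0.56, [0.497, -0.374, 0.075]), (0.27, [0.71, -0.364, -0.002]), (0.2, [0.46, 0.324, 0.0])]
cradle [(0.78, [0.482, -0.355, 0.001]), (0.23, [0.643, -0.145, 0.008])]
rest [(0.96, [0.477, -0.356, 0.009])]
nest_motor [(0.58, [0.636, 0.11, 0.011])]
nest_trafo [(0.92, [0.643, -0.145, 0.006]), (0.39, [0.477, 0.006, -0.002])]
spool [(0.7, [0.743, 0.235, 0.001])]
cleaner [(0.76, [0.711, -0.364, 0.001])]
screwdriver [(0.52, [0.805, -0.055, -0.005])]
tray [(0.96, [0.643, -0.017, -0.003])]
motor [(0.74, [0.543, -0.406, 0.023]), (0.68, [0.479, -0.0, -0.0])]
preamp [(0.85, [0.601, 0.308, -0.007]), (0.6, [0.483, -0.358, -0.005]), (0.59, [0.454, 0.585, -0.007])]
psu []
trafo [(0.76, [0.488, 0.183, -0.0])]
scanner [(0.6, [0.482, -0.36, 0.013]), (0.54, [0.641, 0.
[... 212 characters left out ...]
ons': array([ 1.01563195e+00,  1.30400571e-01,  1.48818837e+00, -4.04454581e-05,
        1.52298330e+00, -8.54107815e-02]), 'qd': array([ 1.13879904e-03, -1.00095689e-03, -3.09172728e-03,  5.50894820e-04,
       -6.89973567e-05, -8.13221814e-04]), 'joint_efforts': array([ 2.69781529e-03, -5.59762752e+01, -4.92052960e+01,  7.69234425e-02,
        2.25908792e-02, -2.68472263e-06]), 'tcp_pos': array([0.27160736, 0.53502063, 0.21464127]), 'tcp_rot': array([2.23859631e-05, 2.32722229e-01, 9.72543245e-01, 3.32834685e-06]), 'wrist_force': array([-0.56970729, -0.2248994 , -0.69241388]), 'torque': array([ 0.0035998 , -0.01917155,  0.00892329]), 'gripper_force': 0.0, 'finger_gap': 0.09292705818434119}
```

View pics/top.png

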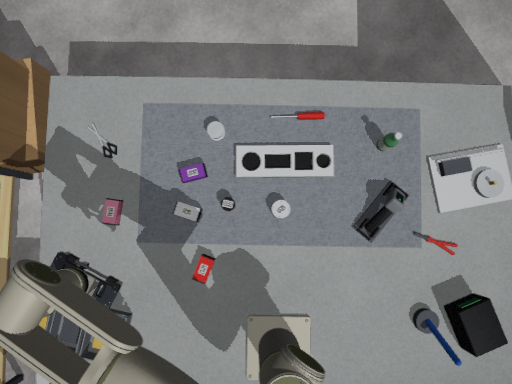

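View pics/scene.png

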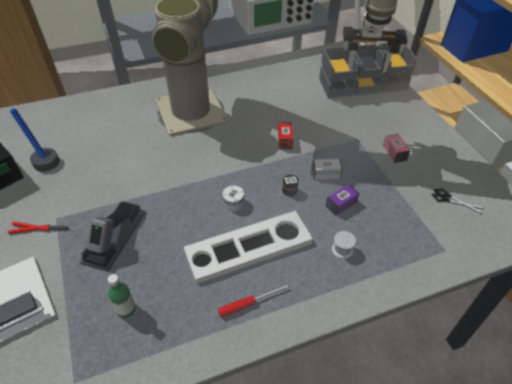

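Top view: motor at (280,208), trafo (228,203), silver preamp (187,211) and scanner in its rest (383,210). There is no psu: the square cut-out at (303,160) is empty and no square case shows. Red, purple and pink boxes are look-alikes. Next I measure from depth.

```bash
python3 - <<'E'
from h import *
for n in ['top','scene']:
    f=grab(n);P=cloud(f); print(n,f['fov_y'],f['D'],'table z',np.nanmedian(P[140:180,345:365,2]) if n=='top' else '')
    def blob(c,r,lo,hi,name):
        m=(np.hypot(P[...,0]-c[0],P[...,1]-c[1])<r)&(P[...,2]>lo)&(P[...,2]<hi)
        q=P[m]
        if len(q)<4: print(name,len(q));return
        rc=cv2.minAreaRect(q[:,:2].astype(np.float32))
        print(name,len(q),'mean',q.mean(0).round(4),'rect',np.round(rc[0],4),np.round(rc[1],4),round(rc[2],1),'zmed',np.median(q[:,2]).round(4))
    blob((.478,.005),.06,.035,.06,'motor')
    blob((.485,.183),.045,.035,.07,'trafo')
    blob((.46,.315),.07,.035,.06,'preamp')
    m=(np.abs(P[...,0]-.642)<.1)&(np.abs(P[...,1]+.015)<.2)&(P[...,2]>.015)&(P[...,2]<.035)
    rc=cv2.minAreaRect(P[m][:,:2].astype(np.float32)); print('tray',m.sum(),rc,np.median(P[m][:,2]))
    blob((.48,-.355),.15,.004,.02,'cradle')
    blob((.48,-.355),.15,.06,.14,'scanner hi')
    for q in ['motor','label_motor','trafo','label_trafo','preamp','label_preamp','scanner','scanner_window','scanner_grip','rest','nest_motor','nest_preamp','nest_psu','nest_trafo']: print(q,find(f,q))
E
```

```text
top 54.33320964567696 [-0.03865926  0.          0.          0.          0.        ] table z -0.0001965365178657752
motor 281 mean [0.4729 0.0053 0.0454] rect [0.4721 0.0051] [0.0613 0.0614] 1.2 zmed 0.0454
trafo 162 mean [0.4867 0.1849 0.049 ] rect [0.4869 0.1852] [0.0458 0.0456] 46.2 zmed 0.0494
preamp 356 mean [0.4589 0.321  0.0435] rect [0.4591 0.3212] [0.0889 0.0459] 73.5 zmed 0.0436
tray 1938 ((0.642490029335022, -0.009888872504234314), (0.1111254021525383, 0.3389822542667389), 1.1361496448516846) 0.02285883838368452
cradle 866 mean [ 0.4674 -0.3356  0.0085] rect [ 0.4829 -0.3484] [0.2897 0.2787] 8.5 zmed 0.0081
scanner hi 454 mean [ 0.4909 -0.3616  0.0868] rect [ 0.487  -0.3626] [0.0489 0.125 ] 52.2 zmed 0.0892
motor [(0.67, [0.473, 0.01, -0.002])]
label_motor [(0.71, [0.472, 0.004, 0.045])]
trafo [(0.68, [0.487, 0.181, 0.004]), (0.39, [0.645, -0.014, 0.001])]
label_trafo [(0.59, [0.489, 0.183, 0.051]), (0.47, [0.457, 0.324, -0.002]), (0.25, [0.534, -0.397, 0.022])]
preamp [(0.88, [0.458, 0.585, -0.002]), (0.74, [0.267, 0.268, -0.002]), (0.67, [0.592, 0.308, -0.004])]
label_pre
[... 1453 characters left out ...]
81, [0.459, 0.321, 0.001]), (0.7, [0.602, 0.305, -0.004])]
label_preamp [(0.84, [0.599, 0.305, 0.046]), (0.84, [0.457, 0.584, 0.039]), (0.73, [0.269, 0.257, 0.041])]
scanner [(0.74, [0.486, -0.359, 0.012])]
scanner_window [(0.89, [0.544, -0.405, 0.022]), (0.72, [0.645, -0.015, -0.001]), (0.66, [0.503, -0.372, 0.079])]
scanner_grip [(0.76, [0.499, -0.372, 0.079]), (0.55, [0.476, 0.003, 0.044])]
rest [(0.86, [0.482, -0.361, 0.011])]
nest_motor [(0.65, [0.641, 0.102, 0.004]), (0.26, [0.716, -0.368, -0.0])]
nest_preamp [(0.8, [0.644, 0.007, 0.011]), (0.74, [0.647, -0.144, 0.005]), (0.68, [0.492, 0.183, 0.045])]
nest_psu [(0.67, [0.646, -0.079, 0.007])]
nest_trafo [(0.57, [0.647, -0.146, 0.007])]
```

```bash
cat >> h.py <<'E'
def go(x,y,z,a,T=None):
    """shift(m)/turn(deg) in tool axes to reach TCP x,y,z, tool down, closing line at world angle a deg"""
    T=tool() if T is None else T; a=np.radians(a); c,s=np.cos(a),np.sin(a)
    G=np.array([[-s,c,0],[c,s,0],[0,0,-1.]])
    t=T[:3,:3].T@(np.array([x,y,z])-T[:3,3]); r=R.from_matrix(T[:3,:3].T@G).as_rotvec(degrees=True)
    print('go',t.round(4),r.round(2)); N=np.eye(4);N[:3,:3]=G;N[:3,3]=[x,y,z]; return N
E
python3 -c "
from h import *
T=go(.44,.24,.30,0); go(.56,.02,.32,0,T)
f=grab('wrist');print(np.round(f['mount'],3),f['fov_y'])"
```

```text
go [-0.2837 -0.1868 -0.0854] [-0.    0.   63.08]
go [-0.22  0.12 -0.02] [0. 0. 0.]
[[ 0.     0.955  0.295  0.082]
 [ 1.    -0.     0.001 -0.001]
 [ 0.001  0.295 -0.955 -0.169]
 [ 0.     0.     0.     1.   ]] 59.52995620411034
```

```bash
python3 -m creep '[[0,-0.284,-0.187,-0.085,0,0,63],[0,-0.284,-0.187,-0.085,0,0,63],[0,-0.284,-0.187,-0.085,0,0,63],[0,-0.284,-0.187,-0.085,0,0,63],[0,-0.284,-0.187,-0.085,0,0,63],[0,-0.284,-0.187,-0.085,0,0,63],[0,-0.284,-0.187,-0.085,0,0,63],[0,-0.284,-0.187,-0.085,0,0,63]]' 20
cat > look.py <<'E'
from h import *
import sys
f=grab('wrist'); P=cloud(f); save(f,sys.argv[1])
s=ctrl.get_state(); print(s['time_s'],s['tcp_pos'].round(4), R.from_matrix(tool()[:3,:3]).as_rotvec(degrees=True).round(2))
def blob(m,name):
    n,L,S,C=cv2.connectedComponentsWithStats(m.astype(np.uint8))
    for i in range(1,n):
        if S[i,4]<150: continue
        b=L==i; q=P[b]; rc=cv2.minAreaRect(q[:,:2].astype(np.float32)); tc,tr=cv2.minEnclosingCircle(q[:,:2].astype(np.float32))
        print(name,'px',C[i].round(),S[i,4],'rect',np.round(rc[0],4),np.round(rc[1],4),round(rc[2],1),'circ',np.round(tc,4),round(tr,4),'z',np.median(q[:,2]).round(4),f['image'][b].mean(0).round())
blob((P[...,2]>.038)&(P[...,2]<.065),'mod')
if len(sys.argv)>2:
    blob((P[...,2]>.016)&(P[...,2]<.03),'tray')
    blob((P[...,2]>.002)&(P[...,2]<.015),'floor')
E
python3 look.py w1.png
```

```text
time_s: 3.65
tcp_pos: [0.4434, 0.2351, 0.3019]
tcp_rot: [0.002, 0.711, 0.703, 0.001]
wrist_force: [-0.5, 1.1, 0.4]
finger_gap: 0.0932
gripper_force: 0.0
3.7 [0.4422 0.2371 0.301 ] [127.83 126.61   0.18]
mod px [275.  82.] 2815 rect [0.4614 0.3206] [0.0879 0.0462] 73.2 circ [0.4617 0.3203] 0.0488 z 0.0428 [180. 180. 181.]
mod px [383.  95.] 2867 rect [0.5952 0.3049] [0.0474 0.0886] 15.6 circ [0.5952 0.3051] 0.0501 z 0.0428 [147.  98. 181.]
mod px [122. 136.] 2612 rect [0.2675 0.2597] [0.0469 0.0896] 69.1 circ [0.2678 0.2604] 0.0497 z 0.0429 [207.  95.  93.]
mod px [493. 156.] 1515 rect [0.7402 0.2295] [0.0511 0.0588] 9.5 circ [0.7443 0.23  ] 0.0303 z 0.0486 [232. 234. 236.]
mod px [295. 193.] 1021 rect [0.4887 0.1822] [0.0468 0.0474] 24.0 circ [0.4887 0.1822] 0.0242 z 0.0487 [134. 133. 135.]
mod px [283. 301.] 803 rect [0.475  0.0162] [0.0356 0.0633] 89.7 circ [0.4749 0.005 ] 0.0319 z 0.0446 [215. 215. 216.]
```

View pics/w1.png

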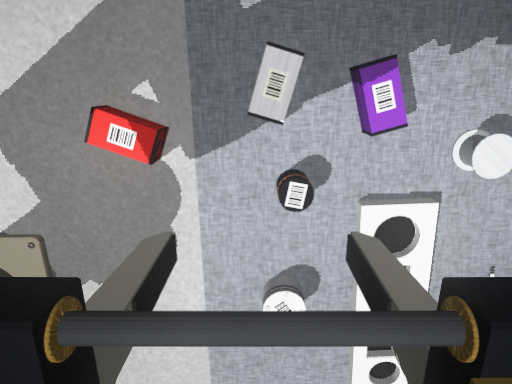

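Wrist view: silver preamp (275,82), trafo (295,193), motor (285,300), purple and red look-alikes beside them, tray at the right. Next is the tray itself.

```bash
python3 -m creep '[[0,-0.05,0.05,0,0,0,0],[0,-0.1,0.1,0,0,0,0],[0,-0.145,0.145,0,0,0,0],[0,-0.19,0.158,0,0,0,0],[0,-0.237,0.158,0,0,0,0],[0,-0.237,0.158,0,0,0,0],[0,-0.237,0.158,0,0,0,0],[0,-0.237,0.158,0,0,0,0]]' >/dev/null; python3 look.py w2.png t
```

```text
4.55 [0.5983 0.0039 0.2993] [-127.08 -127.4     0.  ]
mod px [166.   9.] 773 rect [0.4903 0.1682] [0.0465 0.022 ] 1.1 circ [0.4901 0.178 ] 0.0234 z 0.0486 [98. 98. 99.]
mod px [167. 155.] 1928 rect [0.4768 0.0009] [0.0626 0.0628] 54.0 circ [0.4767 0.0014] 0.0322 z 0.0448 [226. 226. 226.]
mod px [169. 366.] 1178 rect [ 0.4709 -0.3454] [0.0361 0.1488] 55.3 circ [ 0.4748 -0.3398] 0.0751 z 0.0508 [33. 29. 31.]
mod px [332. 375.] 411 rect [ 0.7084 -0.3497] [0.0485 0.0225] 17.0 circ [ 0.7118 -0.3605] 0.0243 z 0.0511 [103. 103.  97.]
tray px [296. 144.] 12842 rect [ 0.6444 -0.0123] [0.1105 0.3402] 1.5 circ [ 0.6446 -0.0115] 0.1775 z 0.0225 [236. 236. 236.]
tray px [407. 224.] 974 rect [ 0.8086 -0.103 ] [0.0244 0.0952] 3.2 circ [ 0.809  -0.1031] 0.0479 z 0.0221 [214.  53.  51.]
tray px [327. 361.] 180 rect [ 0.7087 -0.3488] [0.0481 0.0216] 14.9 circ [ 0.7115 -0.3592] 0.0241 z 0.023 [91. 95. 88.]
tray px [234. 374.] 192 rect [ 0.5542 -0.3752] [0.0076 0.0537] 51.1 circ [ 0.5561 -0.3729] 0.027 z 0.0228 [18. 18. 20.]
floor px [295.  71.] 2348 rect [0.6416 0.1056] [0.0672 0.0672] 89.8 circ [0.6411 0.1053] 0.0342 z 0.0073 [68. 68. 68.]
floor px [295. 143.] 2454 rect [0.6442 0.012 ] [0.0497 0.0902] 1.4 circ [0.6445 0.012 ] 0.0507 z 0.0071 [65. 64. 64.]
floor px [407. 177.] 420 rect [ 0.8054 -0.056 ] [0.1873 0.0201] 87.8 circ [ 0.7999 -0.0559] 0.0938 z 0.0132 [172. 152. 155.]
floor px [295. 207.] 1821 rect [ 0.6467 -0.0802] [0.0637 0.0617] 1.3 circ [ 0.6466 -0.0796] 0.0439 z 0.0071 [68. 67. 68.]
floor px [295. 251.] 798 rect [ 0.6489 -0.1504] [0.0454 0.0502] 82.4 circ [ 0.6489 -0.1511] 0.0258 z 0.0073 [75. 75. 75.]
floor px [208. 361.] 1572 rect [ 0.5142 -0.3603] [0.0665 0.1467] 87.0 circ [ 0.5143 -0.3582] 0.0781 z 0.0088 [53. 55. 59.]
```

View pics/w2.png

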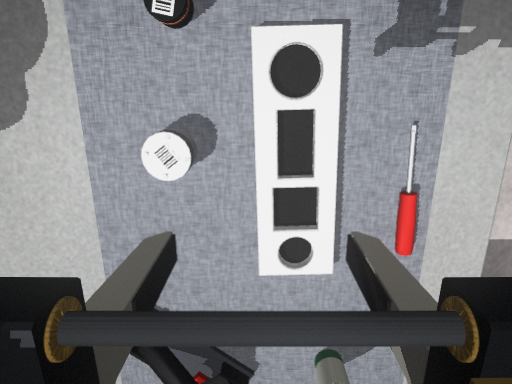

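Wrist view: tray with its four empty cut-outs (centres (295,71), (295,143), (295,207), (295,251)), motor at (167,155). Motor first.

```bash
python3 -c "
from h import *
T=go(.4766,.0012,.12,0); T=go(.4766,.0012,.038,0,T);T=go(.4766,.0012,.12,0,T);T=go(.6415,.1057,.12,0,T)"
```

```text
go [-0.0025 -0.1216  0.1794] [-0.04 -0.04  0.14]
go [0.    0.    0.082] [0. 0. 0.]
go [ 0.     0.    -0.082] [0. 0. 0.]
go [0.1045 0.1649 0.    ] [0. 0. 0.]
```

```bash
python3 -m creep '[[0,-0.0025,-0.045,0.02,0,0,0],[0,-0.0025,-0.09,0.04,0,0,0],[0,-0.0025,-0.1216,0.08,0,0,0],[0,-0.0025,-0.1216,0.12,0,0,0],[0,-0.0025,-0.1216,0.16,0,0,0],[0,-0.0025,-0.1216,0.2,0,0,0],[0,-0.0025,-0.1216,0.235,0,0,0],[0,-0.0025,-0.1216,0.2615,0,0,0]]' 25
python3 -m creep '[[0,0,0,0,0,0,0],[1,0,0,0,0,0,0],[1,0,0,0,0,0,0],[1,0,0,0,0,0,0],[1,0,0,0,0,0,0],[1,0,0,0,0,0,0],[1,0,0,0,0,0,0],[1,0,0,0,0,0,0]]' 25
```

```text
time_s: 5.35
tcp_pos: [0.4754, 0.0024, 0.0359]
tcp_rot: [-0.001, 0.705, 0.709, -0.0]
wrist_force: [-0.0, 0.5, 0.5]
finger_gap: 0.0929
gripper_force: 0.0
time_s: 6.15
tcp_pos: [0.4777, 0.0002, 0.0394]
tcp_rot: [0.001, 0.707, 0.708, 0.001]
wrist_force: [-2.5, 0.8, 6.7]
finger_gap: 0.0624
gripper_force: 25.0
```

```bash
python3 -m creep '[[1,0,0,-0.02,0,0,0],[1,0,0,-0.05,0,0,0],[1,0,0,-0.082,0,0,0],[1,0.03,0.04,-0.082,0,0,0],[1,0.06,0.08,-0.082,0,0,0],[1,0.09,0.12,-0.082,0,0,0],[1,0.1045,0.1649,-0.082,0,0,0],[1,0.1045,0.1649,-0.082,0,0,0]]' 25
sed -i 's/>.038)&(P\[...,2\]<.065/>.038)\&(P[...,2]<.16/' look.py
python3 look.py w3.png t | grep -v '^tray px' 
```

```text
time_s: 6.95
tcp_pos: [0.6442, 0.107, 0.116]
tcp_rot: [-0.001, 0.706, 0.708, -0.001]
wrist_force: [-1.2, -0.7, -4.0]
finger_gap: 0.0624
gripper_force: 25.0
7.0 [0.6421 0.1059 0.1167] [-126.99 -127.33    0.3 ]
mod px [417.  31.] 5466 rect [0.7445 0.2217] [0.0595 0.0414] 0.3 circ [0.7445 0.2305] 0.0302 z 0.0485 [147. 149. 151.]
mod px [39. 97.] 4378 rect [0.4895 0.1813] [0.048 0.048] 41.4 circ [0.4896 0.1811] 0.0246 z 0.0488 [103. 103. 104.]
mod px [261. 241.] 14850 rect [0.6423 0.1122] [0.0677 0.0716] 49.3 circ [0.6442 0.1141] 0.0471 z 0.1214 [159. 158. 158.]
floor px [370.  41.] 1118 rect [0.7302 0.2223] [0.0274 0.057 ] 27.9 circ [0.7388 0.2267] 0.0288 z 0.0034 [120. 122. 124.]
floor px [92. 96.] 440 rect [0.5049 0.1811] [0.0462 0.0181] 89.4 circ [0.496  0.1811] 0.0232 z 0.0088 [22. 22. 23.]
floor px [258. 127.] 234 rect [0.6402 0.1577] [0.1087 0.0012] 1.7 circ [0.6402 0.1573] 0.0545 z 0.009 [113. 113. 112.]
floor px [258. 168.] 1397 rect [0.6412 0.121 ] [0.0674 0.0333] 2.5 circ [0.6418 0.1061] 0.0338 z 0.0071 [66. 65. 65.]
floor px [263. 303.] 772 rect [ 0.6451 -0.0074] [0.0497 0.0241] 3.0 circ [ 0.6454 -0.0063] 0.0268 z 0.0073 [72. 71. 71.]
floor px [264. 364.] 2390 rect [ 0.6471 -0.0838] [0.0634 0.0522] 1.6 circ [ 0.6474 -0.0831] 0.0404 z 0.0074 [44. 43. 44.]
```

View pics/w3.png

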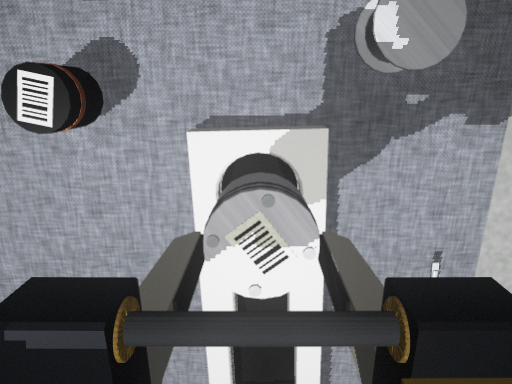

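The held motor shows at (262,240), gripped across x; its cut-out peeks out above it at (258,168). I compare both circles.

```bash
python3 - <<'E'
from h import *
f=grab('wrist');P=cloud(f)
u,v=np.meshgrid(np.arange(512),np.arange(384))
m=(abs(u-262)<70)&(v>170)&(v<305)&(P[...,2]>.115)&(P[...,2]<.135)
q=P[m];print(m.sum(),np.percentile(q[:,2],[5,50,95]),q[:,:2].min(0),q[:,:2].max(0))
z=np.median(q[:,2]);q=q[abs(q[:,2]-z)<.002];print(np.round(cv2.minEnclosingCircle(q[:,:2].astype(np.float32))[0],4),q[:,:2].min(0).round(4),q[:,:2].max(0).round(4))
print(tool()[:3,3].round(4))
fl=(P[...,2]>.0)&(P[...,2]<.015)&(np.hypot(P[...,0]-.6415,P[...,1]-.106)<.037)
q=P[fl][:,:2];from scipy.optimize import least_squares
# rim upper arc: max y per x bin
xs=[];
for a in np.arange(.612,.672,.003):
    s=q[abs(q[:,0]-a)<.0015]
    if len(s)>3: xs.append([a,s[:,1].max()])
xs=np.array(xs);r=least_squares(lambda p:np.hypot(xs[:,0]-p[0],xs[:,1]-p[1])-p[2],[.6415,.106,.034]);print(r.x.round(4))
r=least_squares(lambda p:np.hypot(xs[:,0]-p[0],xs[:,1]-p[1])-.0335,[.6415,.106]);print(r.x.round(4))
E
```

```text
10803 [0.11981255 0.12190874 0.12396147] [0.60575112 0.07438915] [0.67922719 0.13838074]
[0.6425 0.1113] [0.6058 0.0744] [0.6792 0.1383]
[0.6412 0.1052 0.1178]
[0.6414 0.1004 0.037 ]
[0.6415 0.1044]
```

```bash
cat > held.py <<'E'
from h import *
from scipy.optimize import least_squares
import sys
r=float(sys.argv[1]); 
f=grab('wrist');P=cloud(f);t=tool()[:3,3]
m=(np.hypot(P[...,0]-t[0],P[...,1]-t[1])<.06)&(P[...,2]>t[2]-.002)&(P[...,2]<t[2]+.02)
q=P[m]; z=np.median(q[:,2]); q=q[abs(q[:,2]-z)<.003]
xs=np.array([[a,q[abs(q[:,0]-a)<.001][:,1].max()] for a in np.arange(t[0]-r*.8,t[0]+r*.8,.002)])
print(t.round(4),z,least_squares(lambda p:np.hypot(xs[:,0]-p[0],xs[:,1]-p[1])-p[2],[t[0],t[1],r],loss='soft_l1',f_scale=.001).x.round(4),least_squares(lambda p:np.hypot(xs[:,0]-p[0],xs[:,1]-p[1])-r,[t[0],t[1]],loss='soft_l1',f_scale=.001).x.round(4))
E
python3 held.py .0316
python3 -c "
from h import *
f=grab('wrist');P=cloud(f)
print(find(f,'nest_motor'),find(f,'label_motor'),find(f,'motor'))"
```

```text
[0.6409 0.1048 0.1189] 0.12306046544775646 [0.6408 0.1052 0.0322] [0.6408 0.1059]
[(0.91, [0.641, 0.104, 0.006]), (0.55, [0.641, 0.104, 0.078])] [(0.72, [0.639, 0.105, 0.127])] [(0.9, [0.64, 0.103, 0.076])]
```

```bash
python3 -m creep '[[1,0,0.0005,0.02,0,0,0],[1,0,0.0005,0.04,0,0,0],[1,0,0.0005,0.05,0,0,0],[1,0,0.0005,0.055,0,0,0],[1,0,0.0005,0.06,0,0,0],[1,0,0.0005,0.065,0,0,0],[1,0,0.0005,0.07,0,0,0],[1,0,0.0005,0.073,0,0,0]]' 25
```

```text
time_s: 8.1
tcp_pos: [0.6434, 0.1047, 0.0488]
tcp_rot: [0.001, 0.706, 0.708, 0.001]
wrist_force: [-1.6, -6.4, 9.5]
finger_gap: 0.0623
gripper_force: 25.1
```

```bash
python3 -m creep '[[1,0,0,0.001,0,0,0],[1,-0.001,0,0.001,0,0,0],[1,-0.001,0,0.001,0,0,0],[0,-0.001,0,0.001,0,0,0],[0,-0.001,0,0.001,0,0,0],[0,-0.001,0,0.001,0,0,0],[0,-0.001,0,0.001,0,0,0],[0,-0.001,0,0.001,0,0,0]]' 25
python3 -m creep '[[0,0,0,-0.04,0,0,0],[0,0,0,-0.08,0,0,0],[0,0,0,-0.12,0,0,0],[0,0,0,-0.16,0,0,0],[0,0,0,-0.2,0,0,0],[0,0,0,-0.24,0,0,0],[0,0,0,-0.25,0,0,0],[0,0,0,-0.25,0,0,0]]' 25; python3 look.py w4.png t;python3 -c "
from h import *
T=tool();print(T[:3,3]);T=go(.49,.182,.15,0)"
```

```text
time_s: 8.9
tcp_pos: [0.642, 0.1041, 0.0459]
tcp_rot: [-0.0, 0.707, 0.708, -0.0]
wrist_force: [-0.0, 0.0, -0.2]
finger_gap: 0.092
gripper_force: 0.0
time_s: 9.7
tcp_pos: [0.6434, 0.1042, 0.299]
tcp_rot: [0.002, 0.707, 0.708, 0.002]
wrist_force: [0.4, 0.2, -0.1]
finger_gap: 0.0928
gripper_force: 0.0
9.75 [0.6425 0.1041 0.2962] [1.2716e+02 1.2735e+02 7.0000e-02]
mod px [100.   3.] 159 rect [0.4557 0.2771] [0.0091 0.0362] 89.2 circ [0.4558 0.2816] 0.0182 z 0.0425 [70. 70. 72.]
mod px [225.   9.] 793 rect [0.6045 0.2745] [0.0464 0.0252] 15.0 circ [0.6043 0.2744] 0.0256 z 0.0426 [70. 40. 94.]
mod px [347.  48.] 2230 rect [0.7439 0.2298] [0.0585 0.0585] 2.9 circ [0.7441 0.23  ] 0.03 z 0.0486 [209. 212. 214.]
mod px [133.  92.] 1379 rect [0.4902 0.1808] [0.0472 0.0462] 0.5 circ [0.4899 0.1806] 0.0243 z 0.049 [117. 116. 118.]
mod px [259. 154.] 2025 rect [0.6421 0.1055] [0.0633 0.062 ] 65.7 circ [0.6418 0.1054] 0.0323 z 0.0526 [226. 226. 227.]
tray px [261. 206.] 9190 rect [0.6446 0.0045] [0.1088 0.3053] 1.6 circ [0.6451 0.0054] 0.1608 z 0.0225 [233. 232. 232.]
floor px [323.  59.] 232 rect [0.7269 0.2245] [0.0236 0.0568] 18.5 circ [0.738  0.2282] 0.0285 z 0.0031 [218. 220. 222.]
floor px [260. 213.] 2020 rect [0.6437 0.0109] [0.0501 0.0896] 1.7 circ [0.6431 0.011 ] 0.0502 z 0.0072 [70. 70. 70.]
floor px [370. 215.] 155 rect [0.8031 0.0085] [0.0063 0.0605] 2.4 circ [0.8047 0.0085] 0.0303 z 0.0135 [196. 198. 201.]
floor px [263. 270.] 1455 rect [ 0.647  -0.0815] [0.0627 0.0588] 1.7 circ [ 0.6469 -0.0821] 0.0422 z 0.0073 [65. 64. 65.]
floor px [263. 304.] 359 rect [ 0.6487 -0.144 ] [0.0498 0.0255] 1.4 circ [ 0.6489 -0.15  ] 0.025 z 0.0072 [59. 58. 59.]
floor px [142. 373.] 614 rect [ 0.4427 -0.2818] [0.0536 0.0978] 86.5 circ [ 0.4417 -0.2981] 0.0501 z 0.0088 [38. 39. 42.]
[0.64247026 0.10406495 0.29618945]
go [ 0.0782 -0.1525  0.146 ] [ 0.06 -0.    0.09]
```

Motor seated (top 0.0526, as expected). Trafo next.

```bash
python3 -m creep '[[0,0.02,-0.04,0.02,0,0,0],[0,0.045,-0.085,0.04,0,0,0],[0,0.07,-0.13,0.06,0,0,0],[0,0.077,-0.1525,0.1,0,0,0],[0,0.077,-0.1525,0.145,0,0,0],[0,0.077,-0.1525,0.19,0,0,0],[0,0.077,-0.1525,0.23,0,0,0],[0,0.077,-0.1525,0.257,0,0,0]]' 25
python3 -m creep '[[0,0.077,0,0,0,0,0],[1,0,0,0,0,0,0],[1,0,0,0,0,0,0],[1,0,0,0,0,0,0],[1,0,0,0,0,0,0],[1,0,0,0,0,0,0],[1,0,0,0,0,0,0],[1,0,0,0,0,0,0]]' 25 --help 2>&1 | head -3
python3 -c "
from h import *
T=tool();print(T[:3,3])"
```

```text
time_s: 10.55
tcp_pos: [0.4849, 0.1797, 0.0329]
tcp_rot: [-0.002, 0.706, 0.708, -0.004]
wrist_force: [-0.4, 0.6, 0.3]
finger_gap: 0.0929
gripper_force: 0.0
invalid input: not JSON, or not a number
[0.48485237 0.17971706 0.03291495]
```

```bash
python3 -m creep '[[0,0,0,0,0,0,0],[0,0,0,0,0,0,0],[1,0,0,0,0,0,0],[1,0,0,0,0,0,0],[1,0,0,0,0,0,0],[1,0,0,0,0,0,0],[1,0,0,0,0,0,0],[1,0,0,0,0,0,0]]' 25
python3 -m creep '[[1,0,0,-0.03,0,0,0],[1,0,0,-0.06,0,0,0],[1,0,0,-0.1,0,0,0],[1,-0.02,0,-0.12,0,0,0],[1,-0.06,0.02,-0.12,0,0,0],[1,-0.1,0.04,-0.12,0,0,0],[1,-0.1,0.04,-0.12,0,0,0],[1,-0.1,0.04,-0.12,0,0,0]]' 25
python3 -c "
from h import *
T=go(.6477,-.1472,.15,0)"
```

```text
time_s: 11.35
tcp_pos: [0.4897, 0.1808, 0.0393]
tcp_rot: [0.0, 0.707, 0.708, 0.0]
wrist_force: [-0.1, 0.2, -0.3]
finger_gap: 0.0491
gripper_force: 0.0
time_s: 12.15
tcp_pos: [0.5293, 0.0799, 0.1582]
tcp_rot: [-0.001, 0.707, 0.707, -0.001]
wrist_force: [-0.2, 0.6, -4.5]
finger_gap: 0.0469
gripper_force: 24.9
go [-0.227   0.1187  0.008 ] [-0.11 -0.01 -0.06]
```

```bash
python3 -m creep '[[1,-0.04,0.02,0,0,0,0],[1,-0.08,0.04,0,0,0,0],[1,-0.12,0.06,0,0,0,0],[1,-0.16,0.08,0.01,0,0,0],[1,-0.195,0.105,0.02,0,0,0],[1,-0.227,0.1187,0.03,0,0,0],[1,-0.227,0.1187,0.04,0,0,0],[1,-0.227,0.1187,0.04,0,0,0]]' 25
python3 look.py w5.png t | grep -v '^tray px';python3 held.py .0235
```

```text
time_s: 12.95
tcp_pos: [0.647, -0.1448, 0.1158]
tcp_rot: [-0.003, 0.707, 0.707, -0.001]
wrist_force: [-0.9, -0.3, -3.2]
finger_gap: 0.047
gripper_force: 25.0
13.0 [ 0.6473 -0.1441  0.1171] [-126.98 -127.25    0.13]
mod px [262. 242.] 10331 rect [ 0.647  -0.1377] [0.0566 0.056 ] 44.6 circ [ 0.6468 -0.1375] 0.0393 z 0.1229 [92. 91. 88.]
mod px [ 14. 370.] 415 rect [ 0.4201 -0.3077] [0.024  0.0251] 17.4 circ [ 0.4203 -0.3098] 0.0154 z 0.0433 [21. 21. 22.]
floor px [260.  22.] 3082 rect [ 0.6452 -0.016 ] [0.0497 0.032 ] 1.5 circ [ 0.6451 -0.0158] 0.0294 z 0.0072 [55. 54. 54.]
floor px [474.  39.] 658 rect [ 0.8053 -0.0289] [0.0078 0.0553] 1.4 circ [ 0.802 -0.029] 0.0277 z 0.0136 [94. 96. 98.]
floor px [262. 106.] 6724 rect [ 0.647  -0.0782] [0.0637 0.0638] 1.7 circ [ 0.6469 -0.0782] 0.0449 z 0.0072 [56. 56. 56.]
floor px [448. 136.] 591 rect [ 0.7981 -0.1039] [0.0038 0.0933] 1.9 circ [ 0.8    -0.1039] 0.0468 z 0.0119 [100.  30.  30.]
floor px [264. 178.] 1055 rect [ 0.6487 -0.1382] [0.0286 0.0518] 88.7 circ [ 0.6485 -0.1474] 0.0261 z 0.0071 [67. 67. 66.]
floor px [ 26. 302.] 220 rect [ 0.4175 -0.2638] [0.0194 0.011 ] 50.0 circ [ 0.4172 -0.2635] 0.0109 z 0.0084 [51. 53. 57.]
floor px [318. 373.] 316 rect [ 0.7032 -0.3458] [0.0365 0.0107] 28.4 circ [ 0.7055 -0.3501] 0.0183 z 0.0089 [34. 55. 40.]
[ 0.6479 -0.144   0.1183] 0.12402191553743838 [ 0.6469 -0.1442  0.0247] [ 0.6469 -0.1429]
```

View pics/w5.png

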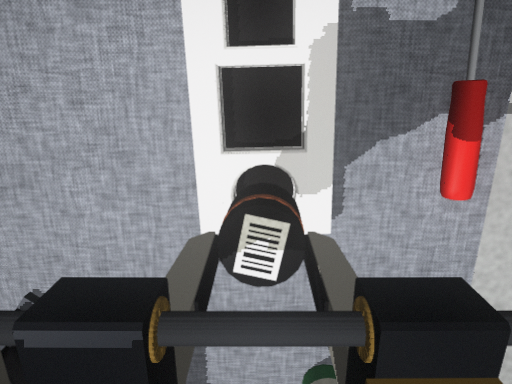

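Trafo held at (262,242), cut-out showing at (264,178). I correct by (+1.6, −3.2) mm and lower.

```bash
python3 -m creep '[[1,-0.0032,0.0016,0.01,0,0,0],[1,-0.0032,0.0016,0.03,0,0,0],[1,-0.0032,0.0016,0.045,0,0,0],[1,-0.0032,0.0016,0.052,0,0,0],[1,-0.0032,0.0016,0.058,0,0,0],[1,-0.0032,0.0016,0.063,0,0,0],[1,-0.0032,0.0016,0.068,0,0,0],[1,-0.0032,0.0016,0.071,0,0,0]]' 25
```

```text
time_s: 13.85
tcp_pos: [0.6508, -0.1488, 0.0496]
tcp_rot: [0.0, 0.706, 0.708, 0.0]
wrist_force: [-11.4, 6.2, 22.7]
finger_gap: 0.0469
gripper_force: 25.0
```

```bash
python3 -m creep '[[1,0,0,0.001,0,0,0],[1,0,0,0.001,0,0,0],[1,0,0,0.001,0,0,0],[0,0,0,0.001,0,0,0],[0,0,0,0.001,0,0,0],[0,0,0,0.001,0,0,0],[0,0,0,0.001,0,0,0],[0,0,0,0.001,0,0,0]]' 25
python3 -m creep '[[0,0,0,-0.04,0,0,0],[0,0,0,-0.08,0,0,0],[0,0,0,-0.12,0,0,0],[0,0,0,-0.16,0,0,0],[0,0,0,-0.2,0,0,0],[0,0.05,0,-0.25,0,0,0],[0,0.1,0,-0.25,0,0,0],[0,0.1,0,-0.25,0,0,0]]' 25; python3 look.py w6.png t|grep mod;python3 -c "
from h import *
T=go(.461,.25,.28,-16.5)"
```

```text
time_s: 14.65
tcp_pos: [0.6504, -0.1493, 0.047]
tcp_rot: [0.0, 0.707, 0.708, 0.0]
wrist_force: [0.6, -0.4, -0.5]
finger_gap: 0.0822
gripper_force: 0.0
time_s: 15.45
tcp_pos: [0.6513, -0.0456, 0.3005]
tcp_rot: [0.001, 0.706, 0.708, 0.002]
wrist_force: [-0.4, 0.1, -1.3]
finger_gap: 0.0931
gripper_force: 0.0
mod px [253.  26.] 2615 rect [0.642  0.1009] [0.0627 0.0577] 0.4 circ [0.6426 0.1039] 0.032 z 0.0527 [225. 225. 225.]
mod px [259. 229.] 1076 rect [ 0.6497 -0.1467] [0.0474 0.0467] 89.9 circ [ 0.6501 -0.1468] 0.0243 z 0.0566 [123. 120. 120.]
mod px [162. 367.] 2123 rect [ 0.5078 -0.3705] [0.0434 0.1167] 61.9 circ [ 0.5089 -0.367 ] 0.0591 z 0.0711 [48. 48. 50.]
mod px [300. 365.] 1209 rect [ 0.7123 -0.3513] [0.0287 0.0483] 89.4 circ [ 0.7123 -0.3605] 0.0244 z 0.082 [68. 90. 72.]
go [ 0.2955 -0.1885  0.0192] [ 0.19 -0.09 16.81]
```

```bash
python3 -m creep '[[0,0.04,-0.025,0,0,0,4],[0,0.08,-0.05,0,0,0,8],[0,0.12,-0.075,0,0,0,12],[0,0.16,-0.1,0,0,0,16.8],[0,0.2,-0.125,0,0,0,16.8],[0,0.24,-0.15,0,0,0,16.8],[0,0.275,-0.175,0.02,0,0,16.8],[0,0.2955,-0.1885,0.02,0,0,16.8]]' 25
python3 -m creep '[[0,0,0,0,0,0,0],[0,0,0,0,0,0,0],[0,0,0,0,0,0,0],[0,0,0,0,0,0,0],[0,0,0,0,0,0,0],[0,0,0,0,0,0,0],[0,0,0,0,0,0,0],[0,0,0,0,0,0,0]]' 25
python3 look.py w7.png |grep -v tray;python3 -c "
from h import *
T=go(.4614,.3206,.037,-16.8)"
```

```text
time_s: 16.3
tcp_pos: [0.4585, 0.2471, 0.2737]
tcp_rot: [-0.001, 0.802, 0.597, -0.002]
wrist_force: [-0.1, -1.0, 0.0]
finger_gap: 0.0929
gripper_force: 0.0
time_s: 17.1
tcp_pos: [0.4614, 0.2459, 0.2772]
tcp_rot: [0.0, 0.802, 0.597, 0.0]
wrist_force: [-0.5, -0.1, 0.2]
finger_gap: 0.0931
gripper_force: 0.0
17.15 [0.4613 0.246  0.2771] [144.44 107.41   0.  ]
mod px [358.  74.] 3386 rect [0.595  0.3052] [0.047  0.0886] 15.4 circ [0.5949 0.3055] 0.0494 z 0.0427 [142.  94. 176.]
mod px [243.  95.] 3037 rect [0.4617 0.3209] [0.0861 0.0449] 73.3 circ [0.4617 0.3209] 0.0486 z 0.0428 [175. 175. 176.]
mod px [495. 102.] 1681 rect [0.7361 0.2312] [0.06   0.0427] 85.2 circ [0.7439 0.2306] 0.0302 z 0.0485 [225. 226. 228.]
mod px [111. 190.] 2517 rect [0.2676 0.2604] [0.0471 0.0895] 69.7 circ [0.2686 0.2603] 0.0492 z 0.0426 [218. 102. 100.]
mod px [427. 221.] 2132 rect [0.6419 0.1059] [0.0638 0.0638] 23.4 circ [0.6424 0.1062] 0.0327 z 0.0525 [217. 216. 217.]
go [ 0.0715 -0.0214  0.2401] [ 0.   -0.    0.08]
```

```bash
python3 -m creep '[[0,0.03,-0.01,0.02,0,0,0],[0,0.06,-0.021,0.05,0,0,0],[0,0.072,-0.021,0.09,0,0,0],[0,0.072,-0.021,0.13,0,0,0],[0,0.072,-0.021,0.17,0,0,0],[0,0.072,-0.021,0.205,0,0,0],[0,0.072,-0.021,0.23,0,0,0],[0,0.072,-0.021,0.24,0,0,0]]' 25
python3 -m creep '[[0,0,0,0,0,0,0],[0.5,0,0,0,0,0,0],[1,0,0,0,0,0,0],[1,0,0,0,0,0,0],[1,0,0,0,0,0,0],[1,0,0,0,0,0,0],[1,0,0,0,0,0,0],[1,0,0,0,0,0,0]]' 25
python3 -m creep '[[1,0,0,0,0,0,0],[1,0,0,-0.01,0,0,0],[1,0,0,-0.03,0,0,0],[1,0,0,-0.06,0,0,0],[1,0,0,-0.1,0,0,0],[1,0,0,-0.14,0,0,0],[1,0,0,-0.15,0,0,0],[1,0,0,-0.15,0,0,0]]' 25
python3 -c "
from h import *
T=go(.6438,.0127,.12,1.5)"
```

```text
time_s: 17.95
tcp_pos: [0.4597, 0.3199, 0.0338]
tcp_rot: [-0.0, 0.802, 0.597, -0.003]
wrist_force: [0.1, -0.6, 0.0]
finger_gap: 0.0928
gripper_force: 0.0
time_s: 18.75
tcp_pos: [0.4619, 0.321, 0.0372]
tcp_rot: [0.0, 0.802, 0.597, 0.0]
wrist_force: [-0.9, 0.2, 0.9]
finger_gap: 0.045
gripper_force: 25.0
time_s: 19.55
tcp_pos: [0.4631, 0.3217, 0.1895]
tcp_rot: [0.0, 0.802, 0.597, 0.002]
wrist_force: [0.0, 0.4, -2.5]
finger_gap: 0.0452
gripper_force: 25.0
go [-0.2442  0.2617  0.0696] [  0.2   -0.15 -18.22]
```

```bash
python3 -m creep '[[1,-0.034,0.036,0,0,0,-4],[1,-0.068,0.073,0,0,0,-8],[1,-0.1,0.107,0,0,0,-12],[1,-0.13,0.14,0,0,0,-16],[1,-0.16,0.175,0,0,0,-18.3],[1,-0.195,0.21,0,0,0,-18.3],[1,-0.225,0.24,0.01,0,0,-18.3],[1,-0.244,0.2615,0.02,0,0,-18.3]]' 25
python3 -m creep '[[1,0,0,0.02,0,0,0],[1,0,0,0.04,0,0,0],[1,0,0,0.05,0,0,0],[1,0,0,0.05,0,0,0],[1,0,0,0.05,0,0,0],[1,0,0,0.05,0,0,0],[1,0,0,0.05,0,0,0],[1,0,0,0.05,0,0,0]]' 25
python3 look.py w8.png t |grep -v '^tray'; python3 - <<'E'
from h import *
f=grab('wrist');P=cloud(f);t=tool()
print(t[:3,3].round(4))
a=np.radians(1.5);m=(np.hypot(P[...,0]-t[0,3],P[...,1]-t[1,3])<.07)&(P[...,2]>t[2,3]-.003)&(P[...,2]<t[2,3]+.012)
n,L,S,C=cv2.connectedComponentsWithStats(m.astype(np.uint8)); q=P[L==1+S[1:,4].argmax()]
z=np.median(q[:,2]);q=q[abs(q[:,2]-z)<.003]
l=np.c_[q[:,0]*np.cos(a)+q[:,1]*np.sin(a),-q[:,0]*np.sin(a)+q[:,1]*np.cos(a)]
print(z,np.percentile(l,[0,1,50,99,100],0).round(4)) # local x,y
g=l[l[:,1]>t[1,3]+.015-.02];print(cv2.minAreaRect(q[q[:,1]>t[1,3]+.012][:,:2].astype(np.float32)))
c=np.array([.6438,.0127]);print('nest local',c@[np.cos(a),np.sin(a)],c@[-np.sin(a),np.cos(a)])
E
```

```text
time_s: 20.35
tcp_pos: [0.6416, 0.009, 0.1637]
tcp_rot: [-0.001, 0.698, 0.716, -0.001]
wrist_force: [0.2, 1.1, -2.8]
finger_gap: 0.0449
gripper_force: 25.0
time_s: 21.15
tcp_pos: [0.6427, 0.0123, 0.1182]
tcp_rot: [0.001, 0.697, 0.717, 0.001]
wrist_force: [0.2, 0.6, -2.3]
finger_gap: 0.0454
gripper_force: 25.0
21.2 [0.6426 0.0122 0.118 ] [1.2546e+02 1.2899e+02 8.0000e-02]
mod px [265.  69.] 7586 rect [0.6424 0.1048] [0.0629 0.0633] 0.0 circ [0.6423 0.1045] 0.0322 z 0.0528 [221. 220. 221.]
mod px [261. 234.] 16468 rect [0.6423 0.0142] [0.0769 0.0855] 1.7 circ [0.6424 0.0143] 0.0482 z 0.1237 [162. 162. 162.]
mod px [265. 365.] 1892 rect [ 0.6504 -0.138 ] [0.0474 0.0304] 1.4 circ [ 0.6506 -0.1459] 0.0238 z 0.0565 [90. 87. 87.]
floor px [264. 142.] 985 rect [0.6433 0.0506] [0.0494 0.0138] 1.8 circ [0.6433 0.0508] 0.0256 z 0.007 [67. 66. 67.]
floor px [442. 222.] 898 rect [ 0.8009 -0.0164] [0.0235 0.1079] 7.7 circ [ 0.8004 -0.0167] 0.0549 z 0.0133 [173. 165. 168.]
[0.6425 0.0122 0.1178]
0.12338796190357364 [[ 0.6103 -0.0455]
 [ 0.6198 -0.0437]
 [ 0.6423  0.0027]
 [ 0.6648  0.0395]
 [ 0.6747  0.0399]]
((0.6415740847587585, 0.04025283083319664), (0.045623745769262314, 0.032988086342811584), 1.3379963636398315)
nest local 0.6439118330627738 -0.00415707129341916
```

View pics/w8.png

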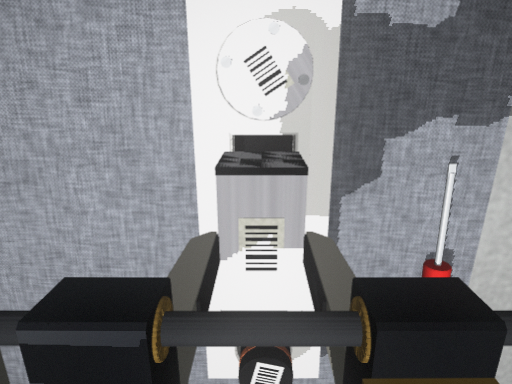

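Held preamp at (262,230) is aligned with its cut-out at (264,142); I shift 1.8 mm in x and lower.

```bash
python3 -m creep '[[1,-0.0005,0.0018,0.01,0,0,0],[1,-0.0005,0.0018,0.03,0,0,0],[1,-0.0005,0.0018,0.045,0,0,0],[1,-0.0005,0.0018,0.052,0,0,0],[1,-0.0005,0.0018,0.058,0,0,0],[1,-0.0005,0.0018,0.063,0,0,0],[1,-0.0005,0.0018,0.068,0,0,0],[1,-0.0005,0.0018,0.071,0,0,0]]' 25
```

```text
time_s: 22.05
tcp_pos: [0.6488, 0.0117, 0.0517]
tcp_rot: [0.004, 0.697, 0.717, 0.004]
wrist_force: [1.5, 1.4, 23.0]
finger_gap: 0.0459
gripper_force: 27.1
```

```bash
python3 -m creep '[[1,0,0,0.001,0,0,0],[1,0,0,0.001,0,0,0],[1,0,0,0.001,0,0,0],[0,0,0,0.001,0,0,0],[0,0,0,0.001,0,0,0],[0,0,0,0.001,0,0,0],[0,0,0,0.001,0,0,0],[0,0,0,0.001,0,0,0]]' 25
python3 -m creep '[[0,0,0,-0.04,0,0,0],[0,0,0,-0.08,0,0,0],[0,0,0,-0.12,0,0,0],[0,0,0,-0.16,0,0,0],[0,0,0,-0.2,0,0,0],[0,0,0,-0.25,0,0,0],[0,0,0,-0.25,0,0,0],[0,0,0,-0.25,0,0,0]]' 25; python3 look.py w9.png t|grep mod;python3 -c "
from h import *
T=go(.42,-.29,.28,54)"
```

```text
time_s: 22.85
tcp_pos: [0.6433, 0.0117, 0.0444]
tcp_rot: [-0.001, 0.697, 0.717, -0.001]
wrist_force: [-0.2, -0.1, -0.1]
finger_gap: 0.0818
gripper_force: 0.0
time_s: 23.65
tcp_pos: [0.6448, 0.0116, 0.2971]
tcp_rot: [0.001, 0.697, 0.717, 0.001]
wrist_force: [0.6, 0.0, -0.6]
finger_gap: 0.0928
gripper_force: 0.0
mod px [261.  77.] 2415 rect [0.6424 0.1042] [0.0624 0.0628] 31.7 circ [0.6421 0.1041] 0.0323 z 0.0529 [226. 226. 226.]
mod px [264. 154.] 2952 rect [0.6488 0.0121] [0.0537 0.0885] 1.0 circ [0.6495 0.0125] 0.0507 z 0.0555 [195. 195. 197.]
mod px [262. 267.] 1006 rect [ 0.6507 -0.1462] [0.0463 0.0474] 24.7 circ [ 0.6504 -0.1464] 0.0245 z 0.0566 [112. 109. 110.]
mod px [136. 373.] 728 rect [ 0.4683 -0.3461] [0.0337 0.0786] 50.4 circ [ 0.4742 -0.3388] 0.0397 z 0.057 [24. 21. 22.]
mod px [296. 378.] 283 rect [ 0.7104 -0.3485] [0.048  0.0217] 8.2 circ [ 0.712  -0.3592] 0.0241 z 0.0482 [96. 96. 90.]
go [-0.2954 -0.2321  0.0148] [-1.000e-02 -1.000e-02 -5.242e+01]
```

```bash
cat > prz.py <<'E'
from h import *
f=grab('wrist');P=cloud(f);cv2.imwrite('pics/crop.png',cv2.resize(f['image'][60:300,170:350,::-1],None,fx=3,fy=3)[:600])
m=(abs(P[...,0]-.647)<.04)&(abs(P[...,1]-.012)<.052)&(P[...,2]>.036)&(P[...,2]<.08)
q=P[m];A=np.c_[q[:,:2]-[.6438,.0127],np.ones(len(q))]
for i in range(3):
    c,*_=np.linalg.lstsq(A,q[:,2],rcond=None);e=abs(A@c-q[:,2])<.002;A=A[e];q=q[e]
print('plane slope deg',np.degrees(np.arctan(c[:2])).round(2),'z',c[2].round(4),len(q),cv2.minAreaRect(q[:,:2].astype(np.float32)))
m=(P[...,2]>.003)&(P[...,2]<.012)&(abs(P[...,0]-.645)<.04)&(abs(P[...,1]-.012)<.052);print('floor visible',m.sum(),P[m].mean(0) if m.any() else '')
E
python3 prz.py
```

```text
plane slope deg [-9.47 -0.59] z 0.0565 793 ((0.6505143046379089, 0.01188340038061142), (0.04117807745933533, 0.08785472065210342), 1.0549994707107544)
floor visible 69 [0.64326589 0.05672072 0.00694494]
```

View pics/crop.png

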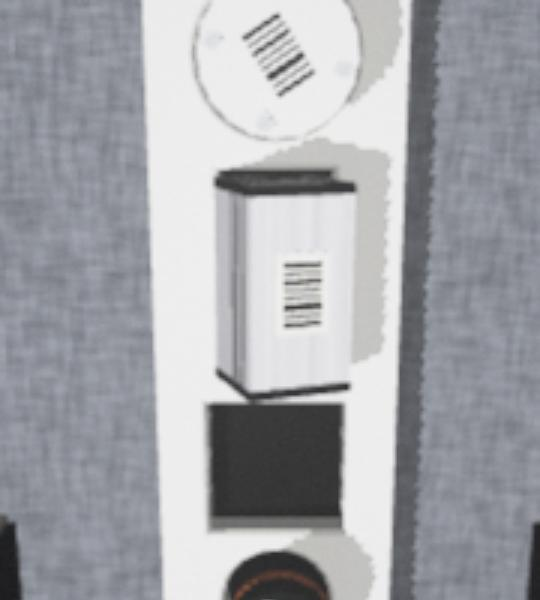

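The preamp caught on the −x rim of its cut-out and leans toward +x, at (285,280) in the crop. I regrip, lift it clear, shift to +x and lower again.

```bash
python3 -m creep '[[0,0,0.004,0.04,0,0,0],[0,0,0.004,0.08,0,0,0],[0,0,0.004,0.12,0,0,0],[0,0,0.004,0.16,0,0,0],[0,0,0.004,0.2,0,0,0],[0,0,0.004,0.225,0,0,0],[0,0,0.004,0.24,0,0,0],[0,0,0.004,0.248,0,0,0]]' 15
python3 -m creep '[[0,0,0,0,0,0,0],[0.3,0,0,0,0,0,0],[0.4,0,0,0,0,0,0],[0.5,0,0,0,0,0,0],[1,0,0,0,0,0,0],[1,0,0,0,0,0,0],[1,0,0,0,0,0,0],[1,0,0,0,0,0,0]]' 25
python3 -m creep '[[1,0,0,-0.005,0,0,0],[1,0,0,-0.01,0,0,0],[1,0,0,-0.02,0,0,0],[1,0,0,-0.03,0,0,0],[1,0,0,-0.04,0,0,0],[1,0,0,-0.05,0,0,0],[1,0,0,-0.05,0,0,0],[1,0,0,-0.05,0,0,0]]' 30
python3 look.py w10.png t |grep -v '^tray'; sed -i 's/z>.036)/z>.036)/; s/P\[...,2\]>.036)&(P\[...,2\]<.08)/P[...,2]>.07)\&(P[...,2]<.13)/' prz.py; python3 prz.py
```

```text
time_s: 24.55
tcp_pos: [0.6458, 0.0119, 0.0439]
tcp_rot: [-0.002, 0.697, 0.717, -0.002]
wrist_force: [-0.6, -0.1, -0.4]
finger_gap: 0.0929
gripper_force: 0.0
time_s: 25.35
tcp_pos: [0.6487, 0.0118, 0.0476]
tcp_rot: [0.001, 0.697, 0.717, 0.001]
wrist_force: [4.2, -0.4, 2.4]
finger_gap: 0.0415
gripper_force: 1.9
time_s: 26.15
tcp_pos: [0.6483, 0.0118, 0.0977]
tcp_rot: [0.0, 0.697, 0.717, 0.0]
wrist_force: [-0.1, -0.5, 0.3]
finger_gap: 0.0002
gripper_force: 0.0
26.2 [0.6478 0.0118 0.097 ] [-1.2550e+02 -1.2902e+02  1.0000e-02]
mod px [256.  65.] 9192 rect [0.6425 0.1048] [0.0626 0.0632] 28.0 circ [0.6423 0.1047] 0.0323 z 0.0529 [218. 217. 218.]
mod px [264. 212.] 10060 rect [0.6493 0.0123] [0.0537 0.0883] 1.2 circ [0.6501 0.012 ] 0.051 z 0.0593 [157. 156. 156.]
mod px [261. 369.] 197 rect [ 0.6519 -0.1261] [0.0067 0.0073] 1.8 circ [ 0.6519 -0.1268] 0.0044 z 0.0496 [30. 22. 19.]
floor px [257. 139.] 280 rect [0.6433 0.0552] [0.0494 0.0049] 2.2 circ [0.6432 0.0563] 0.0248 z 0.0072 [88. 88. 87.]
floor px [447. 237.] 1176 rect [ 0.8078 -0.0282] [0.1331 0.0227] 87.4 circ [ 0.8005 -0.0279] 0.0667 z 0.0132 [168. 152. 154.]
plane slope deg [  1.67 -34.89] z 0.1221 248 ((0.6482729911804199, 0.018573304638266563), (0.022220954298973083, 0.021984709426760674), 42.38579559326172)
floor visible 193 [0.64206922 0.05565809 0.00708913]
```

View pics/w10.png

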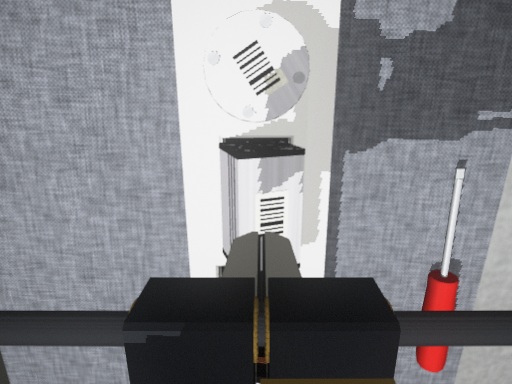

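The grip slipped off: the case still leans at (262,190), fingers closed and empty. I check the tilt profile before nudging its foot off the rim.

```bash
python3 - <<'E'
from h import *
f=grab('wrist');P=cloud(f)
m=(abs(P[...,1]-.03)<.008)&(abs(P[...,0]-.645)<.06)
q=P[m]
for a in np.arange(.590,.705,.004):
    s=q[abs(q[:,0]-a)<.002]
    if len(s): print(round(a,3),np.percentile(s[:,2],[2,50,98]).round(3))
T=go(.62,.0118,.15,1.5)
E
```

```text
0.59 [0.022 0.201 0.202]
0.594 [0.022 0.201 0.202]
0.598 [0.022 0.201 0.202]
0.602 [0.022 0.201 0.202]
0.606 [0.022 0.201 0.202]
0.61 [0.021 0.201 0.202]
0.614 [0.021 0.2   0.202]
0.618 [0.022 0.207 0.208]
0.622 [0.034 0.207 0.208]
0.626 [0.045 0.207 0.208]
0.63 [0.053 0.207 0.208]
0.634 [0.062 0.207 0.208]
0.638 [0.061 0.207 0.208]
0.642 [0.06  0.207 0.208]
0.646 [0.058 0.203 0.208]
0.65 [0.057 0.207 0.209]
0.654 [0.055 0.207 0.209]
0.658 [0.053 0.207 0.208]
0.662 [0.052 0.207 0.209]
0.666 [0.05  0.207 0.209]
0.67 [0.048 0.207 0.209]
0.674 [0.047 0.207 0.209]
0.678 [0.022 0.023 0.206]
0.682 [0.021 0.023 0.201]
0.686 [0.021 0.023 0.201]
0.69 [0.021 0.023 0.201]
0.694 [0.021 0.023 0.201]
0.698 [0.021 0.023 0.201]
0.702 [-0.001  0.2    0.201]
go [ 0.0007 -0.0275 -0.0536] [-0.07 -0.01  0.08]
```

```bash
python3 -m creep '[[1,0,0,-0.03,0,0,0],[0,0,0,-0.05,0,0,0],[0,0,0.005,-0.05,0,0,0],[0,0,0.009,-0.05,0,0,0],[0,0,0.009,-0.04,0,0,0],[0,0,0.009,-0.02,0,0,0],[0,0,0.009,0,0,0,0],[0,0,0.009,0.02,0,0,0]]' 25
python3 -m creep '[[0,0,0,0.005,0,0,0],[0,0,0,0.015,0,0,0],[0,0,0,0.025,0,0,0],[0,0,0,0.0315,0,0,0],[0,0,0,0.0315,0,0,0],[0,0,0,0.0315,0,0,0],[0,0,0,0.0315,0,0,0],[0,0,0,0.0315,0,0,0]]' 25
python3 -m creep '[[0,0,0.002,0,0,0,0],[0,0,0.004,0,0,0,0],[0,0,0.006,0,0,0,0],[0,0,0.008,0,0,0,0],[0,0,0.01,0,0,0,0],[0,0,0.0115,0,0,0,0],[0,0,0.013,0,0,0,0],[0,0,0.013,0,0,0,0]]' 25
sed 's/>.07)&(P\[...,2\]<.13)/>.036)\&(P[...,2]<.08)/' -i prz.py; python3 prz.py
```

```text
time_s: 27.1
tcp_pos: [0.6553, 0.0121, 0.0734]
tcp_rot: [-0.001, 0.697, 0.717, -0.001]
wrist_force: [1.1, 0.2, -0.2]
finger_gap: 0.0517
gripper_force: 0.0
time_s: 27.9
tcp_pos: [0.6575, 0.012, 0.0465]
tcp_rot: [0.0, 0.697, 0.717, 0.0]
wrist_force: [-0.1, 0.1, 0.4]
finger_gap: 0.0931
gripper_force: 0.0
time_s: 28.7
tcp_pos: [0.6701, 0.0124, 0.0456]
tcp_rot: [0.0, 0.697, 0.717, 0.0]
wrist_force: [0.0, -0.1, -0.4]
finger_gap: 0.093
gripper_force: 0.0
plane slope deg [-18.65  -1.35] z 0.0593 6469 ((0.6453918814659119, 0.013850541785359383), (0.06085722893476486, 0.08492147922515869), 1.2246018648147583)
floor visible 320 [0.64195558 0.05533216 0.00731775]
```

```bash
python3 -m creep '[[0,0,0.001,0,0,0,0],[0,0,0.002,0,0,0,0],[0,0,0.003,0,0,0,0],[0,0,0.004,0,0,0,0],[0,0,0.004,0,0,0,0],[0,0,0.004,0,0,0,0],[0,0,0.004,0,0,0,0],[0,0,0.004,0,0,0,0]]' 25; python3 prz.py
python3 -m creep '[[0,0,0.001,0,0,0,0],[0,0,0.002,0,0,0,0],[0,0,0.003,0,0,0,0],[0,0,0.003,0,0,0,0],[0,0,0.003,0,0,0,0],[0,0,0.003,0,0,0,0],[0,0,0.003,0,0,0,0],[0,0,0.003,0,0,0,0]]' 25; python3 prz.py
```

```text
time_s: 29.55
tcp_pos: [0.6739, 0.0125, 0.0456]
tcp_rot: [-0.0, 0.697, 0.717, -0.0]
wrist_force: [0.3, 0.5, 0.5]
finger_gap: 0.0927
gripper_force: 0.2
plane slope deg [-19.92  -1.29] z 0.0598 7514 ((0.6458603143692017, 0.013554822653532028), (0.06008933484554291, 0.08526512235403061), 1.28759765625)
floor visible 321 [0.64219285 0.05534491 0.00744258]
time_s: 30.4
tcp_pos: [0.6769, 0.0126, 0.0456]
tcp_rot: [-0.0, 0.697, 0.717, -0.0]
wrist_force: [-1.1, -0.5, 1.4]
finger_gap: 0.0931
gripper_force: 1.0
plane slope deg [-20.03  -1.33] z 0.0609 7496 ((0.64962238073349, 0.01419413834810257), (0.058360837399959564, 0.0846027210354805), 1.1608656644821167)
floor visible 308 [0.63955894 0.05535294 0.00745998]
```

Contact now (case moving +x). Continue gently.

```bash
python3 -m creep '[[0,0,0.001,0,0,0,0],[0,0,0.002,0,0,0,0],[0,0,0.003,0,0,0,0],[0,0,0.003,0,0,0,0],[0,0,0.003,0,0,0,0],[0,0,0.003,0,0,0,0],[0,0,0.003,0,0,0,0],[0,0,0.003,0,0,0,0]]' 25; python3 prz.py; cp pics/crop.png pics/crop2.png
```

```text
time_s: 31.25
tcp_pos: [0.678, 0.0126, 0.0455]
tcp_rot: [-0.002, 0.697, 0.717, -0.002]
wrist_force: [-11.0, -0.4, 9.0]
finger_gap: 0.0933
gripper_force: 6.9
plane slope deg [-20.48  -1.39] z 0.0613 7133 ((0.6501225829124451, 0.0142715685069561), (0.05869492143392563, 0.08436446636915207), 1.2881793975830078)
floor visible 302 [0.63875236 0.05527393 0.00739442]
```

View pics/crop2.png

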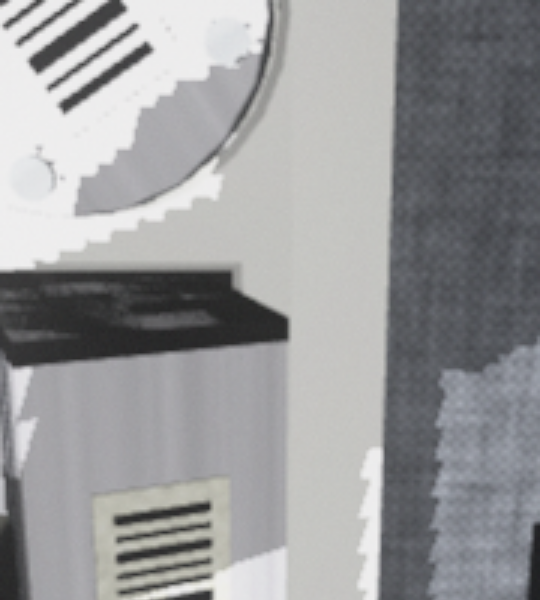

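```bash
python3 -m creep '[[0,0,-0.006,0,0,0,0],[0,0,-0.01,-0.01,0,0,0],[0,0,-0.01,-0.05,0,0,0],[0,0,-0.01,-0.1,0,0,0],[1,0,-0.01,-0.15,0,0,0],[1,0,-0.02,-0.15,0,0,0],[1,0,-0.04,-0.15,0,0,0],[1,0,-0.04,-0.15,0,0,0]]' 25
python3 -m creep '[[1,0,0,0,0,0,0],[1,0,0,0,0,0,0],[1,0,0,0,0,0,0],[1,0,0,0,0,0,0],[1,0,0,0,0,0,0],[1,0,0,0,0,0,0],[1,0,0,0,0,0,0],[1,0,0,0,0,0,0]]' 25
python3 - <<'E'
from h import *
f=grab('wrist');P=cloud(f)
m=(abs(P[...,1]-.03)<.008)&(abs(P[...,0]-.645)<.06)&(P[...,2]<.09)
q=P[m]
print([(round(a,3),np.median(q[abs(q[:,0]-a)<.002][:,2]).round(3)) for a in np.arange(.614,.69,.004)])
E
```

```text
time_s: 32.1
tcp_pos: [0.6392, 0.0116, 0.1971]
tcp_rot: [0.001, 0.697, 0.717, 0.001]
wrist_force: [1.6, 0.7, -0.4]
finger_gap: 0.0655
gripper_force: 0.0
time_s: 32.9
tcp_pos: [0.64, 0.0116, 0.1956]
tcp_rot: [-0.0, 0.697, 0.717, -0.0]
wrist_force: [-0.2, 0.2, -0.3]
finger_gap: 0.0023
gripper_force: 0.0
[(np.float64(0.614), np.float64(0.022)), (np.float64(0.618), np.float64(0.036)), (np.float64(0.622), np.float64(0.051)), (np.float64(0.626), np.float64(0.051)), (np.float64(0.63), np.float64(0.051)), (np.float64(0.634), np.float64(0.051)), (np.float64(0.638), np.float64(0.051)), (np.float64(0.642), np.float64(0.051)), (np.float64(0.646), np.float64(0.051)), (np.float64(0.65), np.float64(0.051)), (np.float64(0.654), np.float64(0.051)), (np.float64(0.658), np.float64(0.05)), (np.float64(0.662), np.float64(0.051)), (np.float64(0.666), np.float64(0.051)), (np.float64(0.67), np.float64(0.021)), (np.float64(0.674), np.float64(0.023)), (np.float64(0.678), np.float64(0.023)), (np.float64(0.682), np.float64(0.023)), (np.float64(0.686), np.float64(0.022))]
```

The preamp dropped flat into its cut-out (top at 0.051 everywhere). Verify all, also with the top camera, then measure the scanner.

```bash
python3 -m creep '[[0,0,0,-0.04,0,0,0],[0,0,0,-0.08,0,0,0],[0,0,0,-0.1,0,0,0],[0,0,0,-0.1,0,0,0],[0,0,0,-0.1,0,0,0],[0,0,0,-0.1,0,0,0],[0,0,0,-0.1,0,0,0],[0,0,0,-0.1,0,0,0]]' 25; python3 look.py w11.png |grep mod
python3 - <<'E'
from h import *
f=grab('top');save(f,'top2.png')
for q in ['motor','preamp','trafo','psu','label_motor','label_preamp','label_trafo','scanner','scanner_grip','scanner_window','rest']: print(q,find(f,q))
T=go(.42,-.29,.28,54)
E
```

```text
time_s: 33.75
tcp_pos: [0.6394, 0.0116, 0.2941]
tcp_rot: [-0.001, 0.697, 0.717, -0.001]
wrist_force: [0.5, -0.5, 1.1]
finger_gap: 0.0608
gripper_force: 0.0
mod px [267.  78.] 2449 rect [0.6422 0.1044] [0.0625 0.0631] 47.3 circ [0.6417 0.1043] 0.0324 z 0.0529 [231. 230. 231.]
mod px [264. 155.] 2604 rect [0.6419 0.012 ] [0.0462 0.0883] 1.4 circ [0.6417 0.0122] 0.0492 z 0.0506 [219. 219. 219.]
mod px [266. 269.] 1027 rect [ 0.6508 -0.1464] [0.0464 0.0476] 12.4 circ [ 0.6501 -0.1468] 0.0245 z 0.0566 [115. 113. 113.]
mod px [301. 379.] 233 rect [ 0.7115 -0.3469] [0.0466 0.0187] 3.7 circ [ 0.7121 -0.3563] 0.0234 z 0.0462 [99. 99. 93.]
motor [(0.57, [0.641, 0.11, 0.006])]
preamp [(0.97, [0.594, 0.309, -0.003]), (0.66, [0.269, 0.267, -0.001]), (0.58, [0.457, 0.585, -0.005])]
trafo [(0.54, [0.647, -0.149, 0.009]), (0.44, [0.639, 0.108, 0.051])]
psu []
label_motor [(0.58, [0.64, 0.106, 0.053])]
label_preamp [(0.93, [0.45, 0.584, 0.043]), (0.85, [0.589, 0.307, 0.046]), (0.64, [0.268, 0.266, 0.041])]
label_trafo [(0.44, [0.65, -0.142, 0.059])]
scanner [(0.8, [0.479, -0.355, 0.007])]
scanner_grip [(0.94, [0.499, -0.374, 0.075])]
scanner_window [(0.63, [0.533, -0.399, 0.021])]
rest [(0.61, [0.477, -0.359, 0.011])]
go [-0.2954 -0.2282  0.0157] [  0.     0.   -52.42]
```

View pics/top2.png

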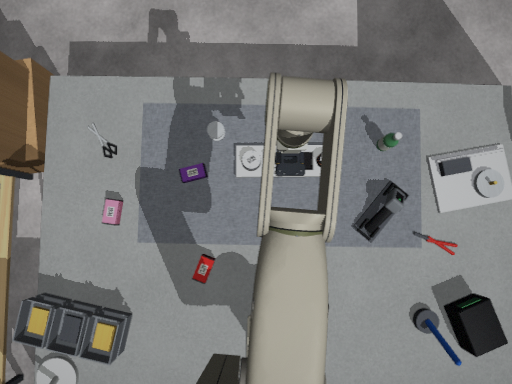

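```bash
python3 -m creep '[[0,-0.04,-0.03,0,0,0,-7],[0,-0.08,-0.06,0,0,0,-14],[0,-0.12,-0.09,0,0,0,-21],[0,-0.16,-0.12,0,0,0,-28],[0,-0.2,-0.15,0,0,0,-35],[0,-0.24,-0.18,0,0,0,-42],[0,-0.275,-0.21,0,0,0,-49],[0,-0.295,-0.228,0,0,0,-52.5]]' 25
python3 -m creep '[[0,0,0,0,0,0,0],[0,0,0,0,0,0,0],[0,0,0,0,0,0,0],[0,0,0,0,0,0,0],[0,0,0,0,0,0,0],[0,0,0,0,0,0,0],[0,0,0,0,0,0,0],[0,0,0,0,0,0,0]]' 25
python3 - <<'E'
from h import *
f=grab('wrist');save(f,'w12.png');P=cloud(f)
for q in ['scanner','scanner_grip','scanner_window','rest']: print(q,find(f,q))
m=(P[...,2]>.07)&(P[...,2]<.13)&(np.hypot(P[...,0]-.49,P[...,1]+.36)<.13);q=P[m];print(len(q),cv2.minAreaRect(q[:,:2].astype(np.float32)),q[:,2].max(),q.mean(0))
print(ctrl.get_state()['joint_positions'].round(2),tool()[:3,3])
E
```

```text
time_s: 35.2
tcp_pos: [0.418, -0.292, 0.2959]
tcp_rot: [0.0, 0.307, 0.952, -0.0]
wrist_force: [-0.6, -1.3, -0.1]
finger_gap: 0.0926
gripper_force: 0.0
time_s: 36.0
tcp_pos: [0.4203, -0.2895, 0.2956]
tcp_rot: [-0.0, 0.308, 0.951, -0.0]
wrist_force: [-0.3, 0.3, 0.1]
finger_gap: 0.093
gripper_force: 0.0
scanner [(0.85, [0.48, -0.357, 0.011]), (0.63, [0.497, -0.376, 0.079])]
scanner_grip [(0.76, [0.496, -0.372, 0.079]), (0.37, [0.48, -0.359, -0.004])]
scanner_window [(0.58, [0.537, -0.404, 0.024])]
rest [(0.89, [0.484, -0.357, 0.011]), (0.6, [0.647, -0.148, 0.01])]
1916 ((0.49661022424697876, -0.37070778012275696), (0.04669525474309921, 0.0870555192232132), 51.72242736816406) 0.11258710455433191 [ 0.48977126 -0.36503707  0.09445408]
[-0.7  -0.13  1.61 -0.    1.67 -1.65] [ 0.42016237 -0.28965995  0.29562293]
```

View pics/w12.png

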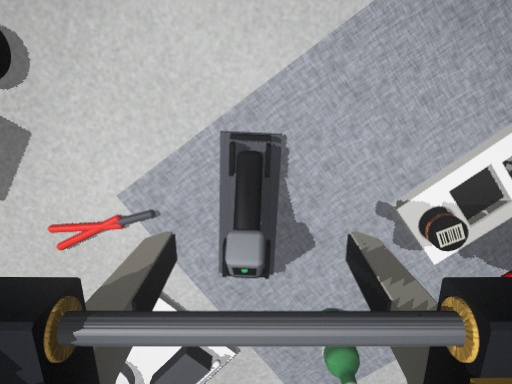

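No psu on the bench. The scanner lies nose toward the wrist (245,262), handle up to (250,150). Locate its apex (x=25.5, z=106, nearly above the grip point).

```bash
python3 - <<'E'
from h import *
f=grab('wrist');P=cloud(f)
m=(P[...,2]>.05)&(P[...,2]<.13)&(np.hypot(P[...,0]-.49,P[...,1]+.36)<.13);q=P[m]
a=np.radians(-38.3);u=np.array([np.cos(a),np.sin(a)]);v=np.array([-u[1],u[0]])
d=q[:,:2]-[.48,-.357]; X=d@u;Y=d@v
print([(round(x,3),np.median(q[abs(X-x)<.002][:,2]).round(4),np.percentile(Y[abs(X-x)<.002],[1,99]).round(4)) for x in np.arange(-.03,.07,.006) if (abs(X-x)<.002).sum()>5])
T=go(.4995,-.3725,.15,51.7);T=go(.4995,-.3725,.078,51.7,T)
E
```

```text
[(np.float64(-0.03), np.float64(0.0639), array([-0.0179,  0.0157])), (np.float64(-0.024), np.float64(0.0666), array([-0.0175,  0.0159])), (np.float64(-0.018), np.float64(0.0693), array([-0.0171,  0.0149])), (np.float64(-0.012), np.float64(0.0726), array([-0.0166,  0.0151])), (np.float64(-0.006), np.float64(0.0753), array([-0.0178,  0.0154])), (np.float64(-0.0), np.float64(0.091), array([-0.0212,  0.0207])), (np.float64(0.006), np.float64(0.0963), array([-0.0235,  0.0221])), (np.float64(0.012), np.float64(0.1012), array([-0.0226,  0.0224])), (np.float64(0.018), np.float64(0.1059), array([-0.0236,  0.0226])), (np.float64(0.024), np.float64(0.1095), array([-0.0227,  0.0228])), (np.float64(0.03), np.float64(0.1088), array([-0.0211,  0.021 ])), (np.float64(0.036), np.float64(0.1033), array([-0.0199,  0.0217])), (np.float64(0.042), np.float64(0.0995), array([-0.0205,  0.0221])), (np.float64(0.048), np.float64(0.0893), array([-0.0202,  0.0187])), (np.float64(0.054), np.float64(0.0838), array([-0.0191,  0.0189])), (np.float64(0.06), np.float64(0.076), array([-0.0196,  0.0217])), (np.float64(0.066), np.float64(0.0685), array([-0.02 ,  0.022]))]
go [-0.1128 -0.0205  0.1456] [-0.    0.    2.38]
go [0.    0.    0.072] [0. 0. 0.]
```

```bash
python3 -m creep '[[0,-0.04,-0.01,0.02,0,0,2.4],[0,-0.08,-0.0205,0.05,0,0,2.4],[0,-0.1154,-0.0205,0.09,0,0,2.4],[0,-0.1154,-0.0205,0.13,0,0,2.4],[0,-0.1154,-0.0205,0.16,0,0,2.4],[0,-0.1154,-0.0205,0.19,0,0,2.4],[0,-0.1154,-0.0205,0.21,0,0,2.4],[0,-0.1154,-0.0205,0.2176,0,0,2.4]]' 40
python3 -m creep '[[0,0,0,0,0,0,0],[0.3,0,0,0,0,0,0],[0.4,0,0,0,0,0,0],[1,0,0,0,0,0,0],[1,0,0,0,0,0,0],[1,0,0,0,0,0,0],[1,0,0,0,0,0,0],[1,0,0,0,0,0,0]]' 40
python3 -c "
from h import *
T=tool();print(repr(T.round(5)))"
```

```text
time_s: 37.1
tcp_pos: [0.5001, -0.3727, 0.0748]
tcp_rot: [-0.002, 0.328, 0.945, 0.001]
wrist_force: [-0.4, -0.4, 0.7]
finger_gap: 0.0928
gripper_force: 0.0
time_s: 37.9
tcp_pos: [0.5016, -0.374, 0.0781]
tcp_rot: [0.0, 0.328, 0.945, -0.0]
wrist_force: [-0.2, -0.0, 1.6]
finger_gap: 0.0477
gripper_force: 40.0
array([[-7.8459e-01,  6.2001e-01, -1.0000e-05,  5.0160e-01],
       [ 6.2001e-01,  7.8459e-01, -1.6000e-04, -3.7400e-01],
       [-9.0000e-05, -1.3000e-04, -1.0000e+00,  7.8120e-02],
       [ 0.0000e+00,  0.0000e+00,  0.0000e+00,  1.0000e+00]])
```

```bash
python3 -m creep '[[1,0,0,-0.01,0,0,0],[1,0,0,-0.03,0,0,0],[1,0,0,-0.05,0,0,0],[1,0,0,-0.08,0,0,0],[1,0,0,-0.11,0,0,0],[1,0,0,-0.14,0,0,0],[1,0,0,-0.14,0,0,0],[1,0,0,-0.14,0,0,0]]' 40
python3 -c "
from h import *
T=go(.46,-.10,.22,90);T=go(.524,.1048,.1916,90,T);T=go(.524,.0122,.19,90,T);T=go(.532,-.1466,.196,90,T)"
```

```text
time_s: 38.7
tcp_pos: [0.5019, -0.3742, 0.2187]
tcp_rot: [0.001, 0.328, 0.945, -0.0]
wrist_force: [-0.1, -0.3, -2.8]
finger_gap: 0.0474
gripper_force: 40.0
go [ 0.2029  0.1891 -0.0016] [-3.000e-02  9.000e-02 -3.832e+01]
go [-0.064   0.2048  0.0284] [0. 0. 0.]
go [-0.     -0.0926  0.0016] [0. 0. 0.]
go [-0.008  -0.1588 -0.006 ] [0. 0. 0.]
```

```bash
python3 -m creep '[[1,0.028,0.026,0,0,0,-5],[1,0.056,0.052,0,0,0,-10],[1,0.084,0.078,0,0,0,-15],[1,0.112,0.104,0,0,0,-20],[1,0.14,0.13,0,0,0,-26],[1,0.168,0.156,0,0,0,-32],[1,0.19,0.178,0,0,0,-38.3],[1,0.203,0.189,0,0,0,-38.3]]' 40
python3 -m creep '[[1,-0.005,0.025,0,0,0,0],[1,-0.01,0.055,0,0,0,0],[1,-0.02,0.085,0,0,0,0],[1,-0.03,0.115,0.005,0,0,0],[1,-0.04,0.145,0.01,0,0,0],[1,-0.05,0.175,0.02,0,0,0],[1,-0.06,0.195,0.028,0,0,0],[1,-0.064,0.2048,0.0284,0,0,0]]' 40
python3 -m creep '[[1,0,0,0,0,0,0],[1,0,0,0,0,0,0],[1,0,0,0,0,0,0],[1,0,0,0,0,0,0],[1,0,0,0,0,0,0],[1,0,0,0,0,0,0],[1,0,0,0,0,0,0],[1,0,0,0,0,0,0]]' 40
python3 - <<'E'
from h import *
print(tool().round(4))
f=grab('wrist');save(f,'w13.png')
for q in ['scanner','scanner_grip','scanner_window']: print(q,find(f,q))
f=grab('scene');save(f,'sc2.png')
for q in ['scanner','scanner_grip','scanner_window','label_motor','label_preamp','label_trafo']: print(q,find(f,q))
f=grab('top')
for q in ['scanner','scanner_grip','scanner_window','label_motor','label_preamp','label_trafo']: print(q,find(f,q))
E
```

```text
time_s: 39.5
tcp_pos: [0.4579, -0.0971, 0.2156]
tcp_rot: [-0.002, -0.003, 1.0, 0.001]
wrist_force: [0.9, -0.4, -2.5]
finger_gap: 0.0477
gripper_force: 40.0
time_s: 40.3
tcp_pos: [0.5218, 0.1065, 0.1859]
tcp_rot: [-0.003, -0.001, 1.0, -0.0]
wrist_force: [-1.1, -0.0, -1.8]
finger_gap: 0.0475
gripper_force: 40.0
time_s: 41.1
tcp_pos: [0.5236, 0.1049, 0.1897]
tcp_rot: [0.0, 0.0, 1.0, -0.0]
wrist_force: [-0.0, -0.4, -2.3]
finger_gap: 0.0476
gripper_force: 40.0
[[-1.000e+00  4.000e-04  1.000e-04  5.236e-01]
 [ 4.000e-04  1.000e+00 -0.000e+00  1.049e-01]
 [-1.000e-04 -0.000e+00 -1.000e+00  1.897e-01]
 [ 0.000e+00  0.000e+00  0.000e+00  1.000e+00]]
scanner [(0.78, [0.496, 0.107, 0.125]), (0.61, [0.647, -0.077, 0.007]), (0.58, [0.651, -0.151, 0.009])]
scanner_grip [(0.72, [0.519, 0.104, 0.192]), (0.67, [0.646, 0.018, 0.007])]
scanner_window [(0.28, [0.648, -0.147, 0.007])]
scanner [(0.61, [0.498, 0.101, 0.125]), (0.27, [0.642, 0.011, 0.049])]
scanner_grip [(0.97, [0.522, 0.106, 0.191]), (0.66, [0.804, -0.057, -0.003])]
scanner_window [(0.68, [0.572, 0.104, 0.135]), (0.39, [0.651, -0.146, 0.011])]
label_motor [(0.63, [0.647, 0.104, 0.051]), (0.62, [0.646, 0.008, 0.008])]
label_preamp [(0.97, [0.6, 0.304, 0.047]), (0.69, [0.454, 0.584, 0.04]), (0.64, [0.266, 0.26, 0.041])]
label_trafo [(0.7, [0.653, -0.147, 0.056]), (0.66, [0.806, -0.058, 0.0])]
scanner [(0.59, [0.494, 0.11, 0.118]), (0.48, [0.637, 0.015, 0.053])]
scanner_grip [(0.89, [0.521, 0.106, 0.187]), (0.4, [0.643, 0.02, 0.006])]
scanner_window []
label_motor [(0.52, [0.64, 0.105, 0.051])]
label_preamp [(0.68, [0.269, 0.264, 0.046]), (0.56, [0.637, 0.018, 0.051]), (0.56, [0.589, 0.306, 0.043])]
label_trafo [(0.59, [0.649, -0.143, 0.059])]
```

Scanner sits as modelled (window error ≈1–2 mm). Hold, then proceed to preamp and trafo.

```bash
python3 -m creep '[[1,-0.002,0,0,0,0,0],[1,-0.002,0,0,0,0,0],[1,-0.002,0,0,0,0,0],[1,-0.002,0,0,0,0,0],[1,-0.002,0,0,0,0,0],[1,-0.002,0,0,0,0,0],[1,-0.002,0,0,0,0,0],[1,-0.002,0,0,0,0,0]]' 40 >/dev/null
python3 -m creep '[[1,0,0,0,0,0,0],[1,0,0,0,0,0,0],[1,0,0,0,0,0,0],[1,0,-0.02,0,0,0,0],[1,0,-0.04,0,0,0,0],[1,0,-0.06,0,0,0,0],[1,0,-0.08,0,0,0,0],[1,0,-0.0926,0,0,0,0]]' 40
python3 -m creep '[[1,0,0,0,0,0,0],[1,0,0,0,0,0,0],[1,0,0,0,0,0,0],[1,0,0,0,0,0,0],[1,0,0,0,0,0,0],[1,0,0,0,0,0,0],[1,0,0,0,0,0,0],[1,0,0,0,0,0,0]]' 40
python3 -m creep '[[1,0,0,0,0,0,0],[1,0,0,0,0,0,0],[1,0,0,0,0,0,0],[1,0,0,0,0,0,0],[1,0,0,0,0,0,0],[1,0,0,0,0,0,0],[1,0,0,0,0,0,0],[1,0,0,0,0,0,0]]' 40 >/dev/null
python3 - <<'E'
from h import *
print(tool()[:3,3].round(4))
f=grab('top')
for q in ['label_motor','label_preamp','label_trafo','scanner_grip']: print(q,find(f,q,k=5))
f=grab('scene')
for q in ['label_motor','label_preamp','scanner_window']: print(q,find(f,q,k=5))
E
```

```text
time_s: 43.6
tcp_pos: [0.5255, 0.0112, 0.1897]
tcp_rot: [0.0, 0.001, 1.0, -0.0]
wrist_force: [-0.5, 0.5, -1.5]
finger_gap: 0.0476
gripper_force: 40.0
time_s: 44.4
tcp_pos: [0.5256, 0.0125, 0.1896]
tcp_rot: [0.0, 0.0, 1.0, 0.0]
wrist_force: [-1.0, 0.1, -2.1]
finger_gap: 0.0475
gripper_force: 40.0
[0.5256 0.0124 0.1896]
label_motor [(0.86, [0.64, 0.108, 0.052])]
label_preamp [(0.92, [0.453, 0.581, 0.045]), (0.65, [0.269, 0.263, 0.044]), (0.62, [0.589, 0.305, 0.044])]
label_trafo [(0.58, [0.649, -0.144, 0.059])]
scanner_grip [(0.91, [0.522, 0.011, 0.188])]
label_motor [(0.34, [0.64, 0.013, 0.049])]
label_preamp [(0.94, [0.597, 0.305, 0.045]), (0.82, [0.457, 0.584, 0.044]), (0.58, [0.64, 0.01, 0.049])]
scanner_window []
```

```bash
python3 -m creep '[[1,-0.001,-0.02,-0.001,0,0,0],[1,-0.002,-0.04,-0.002,0,0,0],[1,-0.003,-0.065,-0.003,0,0,0],[1,-0.004,-0.09,-0.004,0,0,0],[1,-0.005,-0.115,-0.005,0,0,0],[1,-0.006,-0.14,-0.006,0,0,0],[1,-0.007,-0.155,-0.006,0,0,0],[1,-0.007,-0.159,-0.006,0,0,0]]' 40 >/dev/null
python3 -m creep '[[1,0,0,0,0,0,0],[1,0,0,0,0,0,0],[1,0,0,0,0,0,0],[1,0,0,0,0,0,0],[1,0,0,0,0,0,0],[1,0,0,0,0,0,0],[1,0,0,0,0,0,0],[1,0,0,0,0,0,0]]' 40 >/dev/null
python3 -m creep '[[1,0,0,0,0,0,0],[1,0,0,0,0,0,0],[1,0,0,0,0,0,0],[1,0,0,0,0,0,0],[1,0,0,0,0,0,0],[1,0,0,0,0,0,0],[1,0,0,0,0,0,0],[1,0,0,0,0,0,0]]' 40
python3 - <<'E'
from h import *
print(tool()[:3,3].round(4))
f=grab('top')
for q in ['motor','trafo','label_trafo','scanner_grip']: print(q,find(f,q,k=5))
f=grab('wrist');P=cloud(f)
f=grab('scene')
for q in ['motor','preamp','trafo']: print(q,find(f,q,k=5))
T=go(.46,-.30,.22,51.7);T=go(.5016,-.3740,.22,51.7,T);T=go(.5016,-.3740,.0785,51.7,T)
E
```

```text
time_s: 48.05
tcp_pos: [0.5325, -0.1466, 0.1957]
tcp_rot: [0.0, 0.0, 1.0, -0.0]
wrist_force: [0.7, 0.2, -1.9]
finger_gap: 0.0475
gripper_force: 40.0
[ 0.5325 -0.1466  0.1957]
motor [(0.62, [0.64, 0.112, 0.005])]
trafo [(0.54, [0.639, 0.109, 0.003]), (0.53, [0.481, -0.355, 0.003]), (0.51, [0.651, -0.147, 0.009]), (0.33, [0.639, 0.107, 0.051])]
label_trafo [(0.68, [0.649, -0.144, 0.058])]
scanner_grip []
motor [(0.81, [0.645, 0.103, 0.006])]
preamp [(0.84, [0.6, 0.305, -0.004]), (0.74, [0.455, 0.584, -0.004]), (0.65, [0.644, 0.009, 0.008]), (0.55, [0.267, 0.257, 0.001]), (0.5, [0.482, -0.359, 0.015])]
trafo [(0.81, [0.651, -0.149, 0.008])]
go [ 0.0725 -0.1534 -0.0244] [-0.    0.   38.28]
go [-0.0785 -0.0323  0.    ] [0. 0. 0.]
go [0.     0.     0.1415] [0. 0. 0.]
```

Scans done; return the scanner to its rest.

```bash
python3 -m creep '[[1,0.02,-0.02,-0.005,0,0,6],[1,0.04,-0.04,-0.01,0,0,12],[1,0.06,-0.06,-0.015,0,0,18],[1,0.0725,-0.09,-0.02,0,0,24],[1,0.0725,-0.11,-0.0244,0,0,30],[1,0.0725,-0.13,-0.0244,0,0,36],[1,0.0725,-0.15,-0.0244,0,0,38.3],[1,0.0725,-0.1534,-0.0244,0,0,38.3]]' 40
python3 -m creep '[[1,-0.025,-0.01,0,0,0,0],[1,-0.05,-0.02,0,0,0,0],[1,-0.07,-0.028,0,0,0,0],[1,-0.0785,-0.0323,0,0,0,0],[1,-0.0785,-0.0323,0,0,0,0],[1,-0.0785,-0.0323,0,0,0,0],[1,-0.0785,-0.0323,0,0,0,0],[1,-0.0785,-0.0323,0,0,0,0]]' 40
python3 -c "
from h import *
T=go(.5016,-.3740,.0785,51.7)"
```

```text
time_s: 49.35
tcp_pos: [0.4596, -0.3019, 0.2198]
tcp_rot: [-0.0, 0.329, 0.944, -0.0]
wrist_force: [-0.4, 1.7, -3.2]
finger_gap: 0.0477
gripper_force: 40.0
time_s: 50.15
tcp_pos: [0.5015, -0.3733, 0.2203]
tcp_rot: [0.0, 0.328, 0.945, 0.0]
wrist_force: [0.1, 0.2, -1.7]
finger_gap: 0.0476
gripper_force: 40.0
go [-0.0005 -0.0005  0.1418] [0.   0.01 0.03]
```

```bash
python3 -m creep '[[1,-0.0005,-0.0005,0.03,0,0,0],[1,-0.0005,-0.0005,0.06,0,0,0],[1,-0.0005,-0.0005,0.085,0,0,0],[1,-0.0005,-0.0005,0.105,0,0,0],[1,-0.0005,-0.0005,0.12,0,0,0],[1,-0.0005,-0.0005,0.13,0,0,0],[1,-0.0005,-0.0005,0.136,0,0,0],[1,-0.0005,-0.0005,0.141,0,0,0]]' 40
python3 -m creep '[[1,0,0,0.001,0,0,0],[1,0,0,0.001,0,0,0],[1,0,0,0.001,0,0,0],[0,0,0,0.001,0,0,0],[0,0,0,0.001,0,0,0],[0,0,0,0.001,0,0,0],[0,0,0,0.001,0,0,0],[0,0,0,0.001,0,0,0]]' 40
```

```text
time_s: 50.95
tcp_pos: [0.502, -0.375, 0.0795]
tcp_rot: [0.001, 0.328, 0.945, -0.0]
wrist_force: [-0.2, -0.1, -1.9]
finger_gap: 0.0477
gripper_force: 40.0
time_s: 51.75
tcp_pos: [0.5016, -0.3747, 0.0782]
tcp_rot: [0.0, 0.328, 0.945, -0.0]
wrist_force: [0.4, -1.1, 0.5]
finger_gap: 0.0832
gripper_force: 0.0
```

```bash
python3 -m creep '[[0,0,0,0,0,0,0],[0,0,0,-0.02,0,0,0],[0,0,0,-0.05,0,0,0],[0,0,0,-0.1,0,0,0],[0,0,0,-0.15,0,0,0],[0,0.05,0,-0.2,0,0,0],[0,0.1,0,-0.22,0,0,0],[0,0.1154,0.0205,-0.22,0,0,0]]' 40
python3 -m creep '[[0,0,0,0,0,0,0],[0,0,0,0,0,0,0],[0,0,0,0,0,0,0],[0,0,0,0,0,0,0],[0,0,0,0,0,0,0],[0,0,0,0,0,0,0],[0,0,0,0,0,0,0],[0,0,0,0,0,0,0]]' 40
python3 - <<'E'
from h import *
f=grab('wrist');save(f,'w14.png');P=cloud(f)
for q in ['scanner','scanner_grip','rest']: print(q,find(f,q))
m=(P[...,2]>.05)&(P[...,2]<.13)&(np.hypot(P[...,0]-.49,P[...,1]+.36)<.13);q=P[m]
a=np.radians(-38.3);u=np.array([np.cos(a),np.sin(a)]);v=np.array([-u[1],u[0]])
d=q[:,:2]-[.48,-.357]; X=d@u;Y=d@v
print([(round(x,3),np.median(q[abs(X-x)<.002][:,2]).round(4),np.percentile(Y[abs(X-x)<.002],[1,99]).round(4)) for x in np.arange(-.03,.07,.012) if (abs(X-x)<.002).sum()>5])
P=cloud(grab('top'))
for n,c,r in [('motor',(.6415,.1057),.02),('preamp',(.6438,.0127),.02),('trafo',(.648,-.147),.015)]:
    m=(np.hypot(P[...,0]-c[0],P[...,1]-c[1])<r);print(n,np.percentile(P[m][:,2],[5,50,95]).round(4))
E
```

```text
time_s: 52.55
tcp_pos: [0.4227, -0.2879, 0.3013]
tcp_rot: [0.002, 0.329, 0.944, -0.001]
wrist_force: [1.4, 0.3, 0.7]
finger_gap: 0.0929
gripper_force: 0.0
time_s: 53.35
tcp_pos: [0.4238, -0.2872, 0.2978]
tcp_rot: [-0.0, 0.328, 0.945, 0.0]
wrist_force: [0.9, -0.8, -1.0]
finger_gap: 0.0932
gripper_force: 0.0
scanner [(0.61, [0.48, -0.357, 0.011]), (0.54, [0.709, -0.364, 0.002])]
scanner_grip [(0.69, [0.497, -0.374, 0.079])]
rest [(0.78, [0.48, -0.359, 0.011]), (0.58, [0.647, -0.15, 0.059])]
[(np.float64(-0.03), np.float64(0.0633), array([-0.0188,  0.0148])), (np.float64(-0.018), np.float64(0.069), array([-0.0186,  0.0149])), (np.float64(-0.006), np.float64(0.0749), array([-0.0184,  0.0149])), (np.float64(0.006), np.float64(0.095), array([-0.0229,  0.0212])), (np.float64(0.018), np.float64(0.105), array([-0.0239,  0.0212])), (np.float64(0.03), np.float64(0.1094), array([-0.0226,  0.0212])), (np.float64(0.042), np.float64(0.1003), array([-0.0205,  0.0207])), (np.float64(0.054), np.float64(0.0833), array([-0.0213,  0.0184])), (np.float64(0.066), np.float64(0.0713), array([-0.0208,  0.0211]))]
motor [0.0493 0.0531 0.0564]
preamp [0.0476 0.0511 0.0557]
trafo [0.053  0.0573 0.0604]
```

View pics/w14.png

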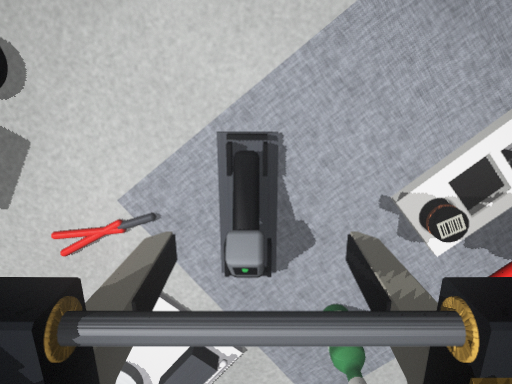

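The scanner lies in its rest as before (nose at (245,262), handle at (247,160)), and the modules are seated.

```bash
python3 -c "
from h import *
print(workorder.finish_job())"
```

```text
the job is handed in; nothing more can be done
None
```

I seated the motor, preamp and trafo in their cut-outs, scanned their labels left to right, laid the scanner back in its rest and handed in the job at about 53 s. There was no psu on the bench, the preamp caught on its rim and needed a nudge, and the scans are confirmed only by my own pose measurements.

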